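Half-release the physics balance on a trial weighing

TASK

Compare the larger iron ring weight with the brass cylinder that is already on the beam balance: while the beam is still arrested, set the ring down gently, flat and in the middle of the empty pan. Then ease the arrest lever over by feel until it clicks into its half-release notch, where it stays by itself with the beam just slightly tipped to the ring's side, and leave it there: never force it on to full release. Leave everything else as it lies.

Things in the scene. Friction and masses are not known exactly. Their poses are not given: they have to be found in the camera images.
- balance: Fixed two-pan beam balance. Origin: centre of its base on the bench; -x is its front (lever side, towards the robot), +y its left. Wooden base 200 (x) by 340 (y) mm, top at 50 mm. Brass column 22 mm thick; above column and both pans runs a beam along y, 8 mm thick, 226 long, underside 306 mm above the bench. Pans hang under it, open to the front, out of reach of a tool pointing straight down.
- pan_left_top (a point): Centre of the upper face of the left (+y), empty pan: flat brass disc 110 mm across, 105 mm left of the column, 75 mm above the bench; z is its normal. It hangs from the beam end by a 4 mm wire bow in the plane of the beam, legs 66 mm to either side (y) of this point, upright to 152 mm above it, then running together to the beam. Hinged at the beam, it can swing along y.
- pan_right_top (a point): The same point of the right pan (-y side), which carries the brass cylinder.
- ring_large: The larger of two dark iron ring weights, the one to weigh: 46 mm outside diameter, 18 mm hole, 26 mm high, about 0.25 kg, standing flat on the bench left or right of the balance. Origin: centre of its underside; z is its axis.
- ring_small: The smaller iron ring weight, not to be moved: 32 mm outside diameter, 14 mm hole, 18 mm high, on the bench on the other side of the balance. Origin: centre of its underside.
- cylinder: Brass cylinder 30 mm in diameter and 20 mm high, about 0.12 kg, always lighter than the large ring. Lies on the right pan and stays there. Origin: centre of its underside.
- lever_pivot (a point): Axis of the arrest lever, 122 mm in front of the column, 22 mm in front of the base, 35 mm above the bench. The lever turns about the balance's x axis, in an upright plane parallel to the beam. Behind it, on the base's front edge, stands a wooden cam housing 40 mm deep, 124 mm wide (y), top 102 mm above the bench; the lever's plane is 22 mm in front of it.
- lever_knob (a point): Centre of the black ball knob, 20 mm across, at the lever's end, 78 mm from the pivot. At the start (arrested) the lever leans to the right (-y), 0 to 1.2 rad from upright, and it is moved to the left (+y). A damped spring (1 to 3 N at the knob) returns it towards arrested if it is let go short of the notch; the notch and its detent are out of sight in the housing.
- lever: The lever: brass bar 10 mm wide, 5 thick; origin at the pivot, z along the bar to the knob. It is clamped anyhow on its spindle and arrested over a wide arc, so the half-release notch lies 0.75 to 1.36 rad to the left of its start. 0.15 rad short of it a detent resists (8 N at the knob); 0.08 rad short it yields, the lever jumps into the notch and stays. Past it a stiffer bump takes about 16 N.
- beam (a joint): Tilt of the beam in rad: 0 level (arrested: held level by the bar under it), positive with the left pan down. With the large ring on the left pan it is about 0.05 at half release and over 0.09 at full release.
- dish: White porcelain dish, 90 mm across, 28 mm high, a bystander. Origin: centre of its underside.
- spring_balance: Chrome spring balance lying on the bench, 150 by 34 by 14 mm with a ring and a hook, a bystander. Origin: centre of its underside.
- ruler: Boxwood ruler, 300 by 30 by 6 mm, lying in front of the balance, a bystander. Origin: centre of its underside.
- tuning_fork: Steel tuning fork, about 195 mm long, 10 mm thick, lying in front of the balance, a bystander.
There are look-alikes about, which are no part of the job. Leave any orange or purple look-alike of the ring_large alone.

How it is judged:
On the way:
1. The large ring stands let go in the middle of the left pan, with the beam still arrested (horizontal distance between ring_large and pan_left_top below 0.022 m and z of ring_large in the frame of pan_left_top between -0.006 and 0.006 m and angle between the z axis of ring_large and the z axis of pan_left_top, either way round below 0.12 rad and contact force between the fingers and ring_large below 0.05 N and value of joint beam between -0.015 and 0.015 rad), for 0.3 s.
At the end, for the whole second after the job is handed in: The large ring stands flat on the left pan, its centre within 22 mm of the pan's; the brass cylinder is still on the right pan; the lever stays by itself in the half-release notch: the beam rests 0.03 to 0.075 rad down on the ring's side (level is arrested, over 0.09 fully released) (horizontal distance between ring_large and pan_left_top below 0.022 m and z of ring_large in the frame of pan_left_top between -0.006 and 0.006 m and angle between the z axis of ring_large and the z axis of pan_left_top, either way round below 0.12 rad and value of joint beam between 0.03 and 0.075 rad and velocity of joint beam between -0.05 and 0.05 rad/s and horizontal distance between cylinder and pan_right_top below 0.03 m); the robot touches nothing.
It fails at once if The lever was forced on to full release (beam tilted more than 0.088 rad) (value of joint beam above 0.088 rad).
It fails at once if The beam was released before the ring was on its pan (it tipped to the cylinder's side) (value of joint beam below -0.02 rad).
It fails at once if The ring was dropped or banged down on the pan (more than 25 N) (contact force between ring_large and balance above 25 N).
It fails at once if The brass cylinder was knocked off the middle of its pan (horizontal distance between cylinder and pan_right_top above 0.035 m).
It fails at once if A bystander was moved by more than 15 mm (distance of any of ring_small, dish, spring_balance, ruler, tuning_fork from where it was at the start of the episode above 0.015 m).
It also fails if it takes over 70 s, if anything falls off the work surface, if the arm or the gripper's body presses on something with over 40 N, if the wrist force passes 120 N, or if a joint passes its speed limit or range.

ROBOT

A 6-joint arm with a two-finger parallel gripper is mounted at the origin on the work surface. World frame = base frame: x ahead of the robot, y to its left, z up, the work surface at z = 0. Lengths are in m, angles in rad, forces in N, time in s.
With the tool pointing down it reaches from about 0.35 to 0.925 m from the base axis. Payload 6.4 kg.
Tool frame: the origin (TCP) lies between the finger pads, 19 mm behind the fingertips; this is the grasp point; z points along the fingers, y is the line along which they close (so a half turn about z gives the same grasp; the last joint's range is limited). The gripper opens to 85 mm and grips with 20 to 120 N. Pads are 22 mm wide; open, the fingers measure 114 mm over their backs; the gripper's body (76 mm by 85 mm) begins 54 mm behind the grasp point. The pads swing forward as they close: fully open they stand 13 mm farther back than shut.
Start: joints at [-1.443, 0.245, 1.558, -0, 1.339, -0.174], TCP at [0.193, -0.621, 0.25] pointing down, gripper open.
Joint ranges: [-3.13, 3.13], [-1.02, 2.26], [0.13, 2.54], [-0.95, 4.09], [0.21, 2.88], [-2.74, 2.74]. Speed limits (rad/s): [2.57, 2.57, 3.14, 3.14, 3.14, 3.14].

INTERFACE

Orientations are given as a unit quaternion [x, y, z, w].
In Python, from bench import telemetry, cams, manip gives the robot as it stands.
- The arm moves only by the tool play_rows, never from a script. Its argument "commands" is a list of rows, each an object of numbers: "tx", "ty", "tz": the shift along the tool's x, y, z in cm; "wx", "wy", "wz": the turn, a rotation vector about the tool's x, y, z in rad; "claw": the opening, from -1 (shut) to 1 (fully open). A call has 1 to 5 rows; each row is the pose to reach, as a shift and turn from the pose commanded when the call began, along the tool's axes at that moment; what a row does not reach only later rows make up. A row lasts 1/12 s, in which the tool goes at most 41.7 mm and 7.16 degrees, less where a joint would pass 70% of its speed; a pose out of reach is approached as far as the arm can. A call with a gripper value outside its range is refused whole. The fingers move at their own pace and stop on an object; "grip_force" is the grip in N (left out, the last holds). Time passes only in rows, so rows that repeat a pose let the fingers close. It gives the time, the measured TCP pose, the force, the opening and the grip force at its end, in the units of the state.
- telemetry.read_state(): the state, without advancing time (a new reading comes with each control period).
- cams.grab_frame(name): name is "side" or "top"; returns the picture (400x640x3 uint8, red, green, blue); there is no depth.
- cams.camera_model(name): a dict with "fx", "fy", "cx", "cy" (pixels), "R" (3x3) and "t" (3): a world point X has camera coordinates R X + t. Camera axes: x right, y down, z forward; pixel columns grow to the right and rows downward; lengths in m; the calibration is good to about 2 mm. A picture is of the moment at which its call begins. camera_model takes no time and is no camera call.
- manip.finish_job(): hands the job in; it is judged then, once.
The state is a dict: "t": time; "qpos": joint angles; "qd": joint speeds; "joint_efforts": joint torques, N m; "tool_pos": TCP position; "ee_rot": TCP orientation; "wrist_force": force on the tool from outside, world axes, zero at the start; "ft_torque": the same for the moment, N m; "grip_width": finger opening in m; "grip_force": force on a finger pad.
Only numpy, scipy, OpenCV 4.12 (cv2) and the standard library are available. Lean on these libraries where they do the work, as an engineer would, in place of code of your own. Each camera call takes 0.05 s, during which the arm holds its last target. There are 200 camera calls.

## Working session

There is one attempt and no reset: what is moved stays moved. The work goes in short steps, Python scripts to look and compute and a tool call to move; the robot and the scene stay as the last step left them, time stands still between calls to the robot, and variables do not carry over. Pictures are saved under pics/ and viewed, at most 10 in all, crops included, and the job is handed in when it is done.

Besides the shell and the picture viewer there is one more tool, called after "Call:" as a command line: name --argument value ..., lists and objects as JSON in quotes. play_rows: Moves the arm, as the interface text tells. Its arguments: {"type":"object","properties":{"commands":{"type":"array","items":{"type":"object","properties":{"tx":{"type":"number"},"ty":{"type":"number"},"tz":{"type":"number"},"wx":{"type":"number"},"wy":{"type":"number"},"wz":{"type":"number"},"claw":{"type":"number"}}}},"grip_force":{"type":"number"}},"required":["commands"]}

```bash
mkdir -p pics; ls; python3 - <<'E'
from bench import telemetry,cams
import cv2
for n in("top","side"):
    f=cams.grab_frame(n); cv2.imwrite(f"pics/{n}0.png",f[:,:,::-1]); m=cams.camera_model(n); print(n,m)
print(telemetry.read_state())
E
```

```text
pics
top {'fx': 449.9016256852137, 'fy': 449.9016256852137, 'cx': 311.8349897125649, 'cy': 202.44758294118122, 'R': array([[ 0.0177063 , -0.99964079, -0.020119  ],
       [-0.98454435, -0.01392524, -0.17458098],
       [ 0.17423811,  0.02289923, -0.98443725]]), 't': array([0.00639375, 0.56843088, 1.36910944])}
side {'fx': 520.769287748612, 'fy': 520.769287748612, 'cx': 318.058730795019, 'cy': 205.15227037142637, 'R': array([[-0.76508627, -0.64387458,  0.00827766],
       [-0.42166942,  0.49125204, -0.76214588],
       [ 0.48665994, -0.58659779, -0.64735241]]), 't': array([0.41047061, 0.39416875, 1.48252398])}
{'t': 0.1, 'qpos': array([-1.44312009e+00,  2.45747861e-01,  1.55890537e+00, -1.52359985e-05,
        1.33872150e+00, -1.74052579e-01]), 'qd': array([-0.00088955, -0.00239437, -0.00174198, -0.00055307,  0.00013745,
        0.00039851]), 'joint_efforts': array([-5.92199303e-04, -4.30670607e+01, -3.27129686e+01, -1.84438595e-04,
        2.81981345e-03,  7.68295848e-06]), 'tool_pos': array([ 0.19313109, -0.62014297,  0.24898105]), 'ee_rot': array([ 9.88640876e-01,  1.50294460e-01,  1.32494742e-05, -8.90970317e-04]), 'wrist_force': array([ 0.75163826, -0.07005437, -1.03177203]), 'ft_torque': array([ 0.01309752,  0.01628083, -0.01673534]), 'grip_force': 0.0, 'grip_width': 0.08504889208036942}
```

View pics/top0.png

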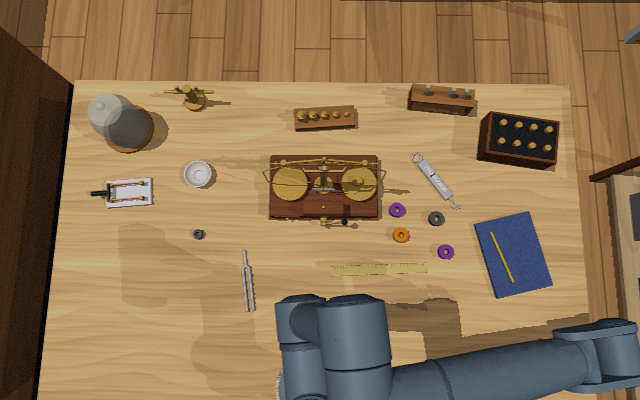

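View pics/side0.png

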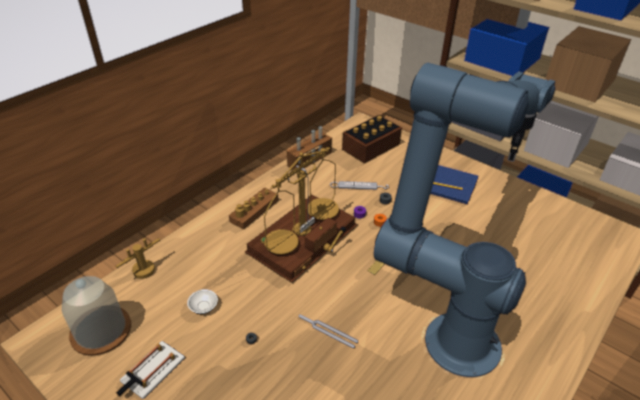

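The picture shows candidates for the ring. Dark ring (436,218) is right of the balance, small dark ring (198,234) is on the left, and there are purple (397,210), (446,252) and orange (401,235) look-alikes. The dark one at (436,218) is bigger than the left one, so it fits ring_large. I'll confirm it in enlarged crops.

```bash
python3 - <<'E'
import cv2,numpy as np
t=cv2.imread("pics/top0.png");s=cv2.imread("pics/side0.png")
a=cv2.resize(t[145:265,262:462],(800,480),interpolation=cv2.INTER_CUBIC)
cv2.imwrite("pics/topc.png",a)
b=cv2.resize(s[140:280,240:400],(685,600),interpolation=cv2.INTER_CUBIC)
cv2.imwrite("pics/sidec.png",b)
E
```

```text
(no output)
```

View pics/topc.png

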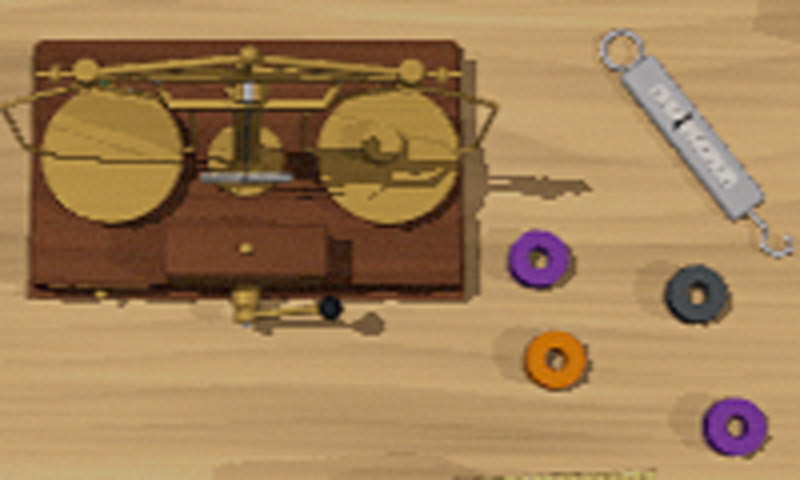

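View pics/sidec.png

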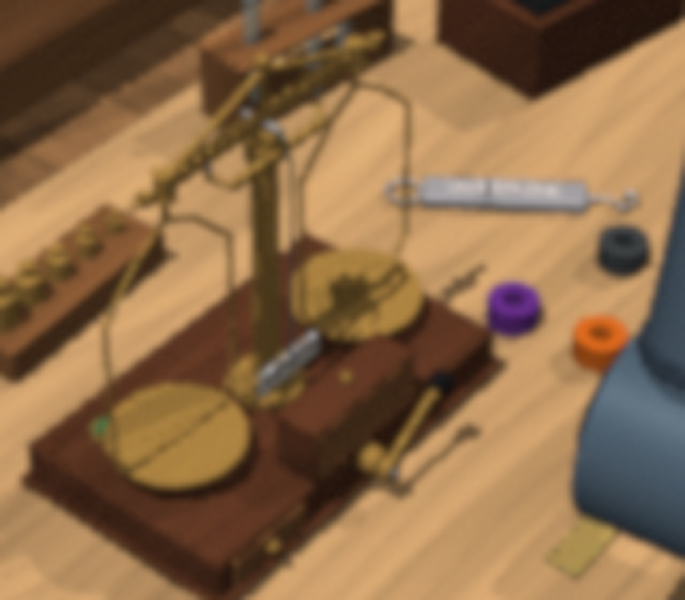

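The crops confirm it: the dark ring at crop (697,294), i.e. top pixel (436.3,218.5), is the same size as the coloured look-alikes, so it is ring_large. The left pan is centred at crop (112,155), the right pan carries the cylinder, and the knob is at (331,308), leaning far right.

```bash
cat > h.py <<'E'
import numpy as np
from bench import cams
C={n:cams.camera_model(n) for n in("top","side")}
def ray(n,u,v):
    m=C[n];R=m["R"];o=-R.T@m["t"]
    return o,R.T@np.array([(u-m["cx"])/m["fx"],(v-m["cy"])/m["fy"],1])
def onz(n,u,v,z):
    o,d=ray(n,u,v);return o+d*(z-o[2])/d[2]
def tri(a,b):
    o1,d1=ray("top",*a);o2,d2=ray("side",*b)
    s=np.linalg.lstsq(np.c_[d1,-d2],o2-o1,rcond=None)[0]
    p,q=o1+s[0]*d1,o2+s[1]*d2;return (p+q)/2,np.linalg.norm(p-q)
def proj(n,X):
    m=C[n];c=m["R"]@X+m["t"];return m["fx"]*c[0]/c[2]+m["cx"],m["fy"]*c[1]/c[2]+m["cy"]
T=lambda x,y:(262+x/4,145+y/4)
S=lambda x,y:(240+x/4.283,140+y/4.283)
E
python3 - <<'E'
from h import *
np.set_printoptions(precision=4,suppress=True)
print("ring",onz("top",*T(697,294),.026),onz("side",*S(625,240),.026))
print("panL",onz("top",*T(112,155),.075),onz("side",*S(177,437),.075))
print("panR",onz("top",*T(389,157),.075),onz("side",*S(358,295),.075))
print("corners",[onz("top",*T(*c),.05) for c in((35,42),(463,42),(30,294),(465,296))])
print("knob",tri(T(331,308),S(441,383)))
for z in (.035,.05,.07,.09,.11):print(z,onz("top",*T(331,308),z))
print("hub",tri(T(245,300),S(375,460)))
print("small",onz("top",198,233,.018))
E
```

```text
ring [ 0.5264 -0.3794  0.026 ] [ 0.5256 -0.3802  0.026 ]
panL [0.6222 0.0842 0.075 ] [0.6187 0.0877 0.075 ]
panR [ 0.6235 -0.1318  0.075 ] [ 0.6197 -0.1277  0.075 ]
corners [array([0.7199, 0.1505, 0.05  ]), array([ 0.724 , -0.1931,  0.05  ]), array([0.5152, 0.1475, 0.05  ]), array([ 0.5187, -0.193 ,  0.05  ])]
knob (array([ 0.5036, -0.0875,  0.0765]), np.float64(0.0011769961368536758))
0.035 [ 0.5097 -0.0893  0.035 ]
0.05 [ 0.5077 -0.0885  0.05  ]
0.07 [ 0.505  -0.0875  0.07  ]
0.09 [ 0.5023 -0.0865  0.09  ]
0.11 [ 0.4996 -0.0855  0.11  ]
hub (array([ 0.5146, -0.0216,  0.0353]), np.float64(0.0009383251542288323))
small [0.4693 0.3793 0.018 ]
```

```bash
cat >> h.py <<'E'
from scipy.spatial.transform import Rotation as Ro
from bench import telemetry
def ori(A,th):
    z=np.array([np.cos(th)*np.cos(A),np.cos(th)*np.sin(A),-np.sin(th)]);y=np.array([np.sin(A),-np.cos(A),0])
    return Ro.from_matrix(np.c_[np.cross(y,z),y,z])
def go(p,R):
    s=telemetry.read_state();R0=Ro.from_quat(s["ee_rot"])
    sh=R0.inv().apply(np.array(p)-s["tool_pos"])*100;w=(R0.inv()*R).as_rotvec()
    print("t %.2f"%s["t"],"at",s["tool_pos"].round(4),"q",s["qpos"].round(2),"\nshift cm",sh.round(2),"turn",w.round(3),"rows",abs(np.linalg.norm(sh))/4.17,np.linalg.norm(w)/.125,"F",s["wrist_force"].round(1),"w",round(s["grip_width"],4))
E
python3 - <<'E'
from h import *
A=-.62;R=ori(A,np.pi/4);d=R.as_matrix()[:,2]
G=np.array([.526,-.380,.022])-.003*np.array([np.cos(A),np.sin(A),0])
print(G,d); go(G-.13*d+[0,0,.03],R)
E
```

```text
[ 0.52355836 -0.37825689  0.022     ] [ 0.57549898 -0.4108539  -0.70710678]
t 0.10 at [ 0.1931 -0.6201  0.249 ] q [-1.44  0.25  1.56 -0.    1.34 -0.17] 
shift cm [ 33.18 -20.58  10.55] turn [-0.363  0.728  0.872] rows 9.698900671021923 9.541645049836786 F [ 0.8 -0.1 -1. ] w 0.085
```

Call:
play_rows --commands '[{"tx": 33.2,"ty": -20.6,"tz": 10.5,"wx": -0.363,"wy": 0.728,"wz": 0.872,"claw": 0.45},{"tx": 33.2,"ty": -20.6,"tz": 10.5,"wx": -0.363,"wy": 0.728,"wz": 0.872,"claw": 0.45},{"tx": 33.2,"ty": -20.6,"tz": 10.5,"wx": -0.363,"wy": 0.728,"wz": 0.872,"claw": 0.45},{"tx": 33.2,"ty": -20.6,"tz": 10.5,"wx": -0.363,"wy": 0.728,"wz": 0.872,"claw": 0.45},{"tx": 33.2,"ty": -20.6,"tz": 10.5,"wx": -0.363,"wy": 0.728,"wz": 0.872,"claw": 0.45}]'

```text
t: 0.52
tool_pos: [0.3255, -0.4673, 0.1954]
ee_rot: [0.974, -0.082, 0.201, 0.065]
wrist_force: [1.7, 0.5, 0.1]
grip_width: 0.0619
grip_force: 0.0
```

```bash
cat > g1.py <<'E'
from h import *
import sys
A=-.62;R=ori(A,np.pi/4);d=R.as_matrix()[:,2]
G=np.array([.526,-.380,.022])-.003*np.array([np.cos(A),np.sin(A),0])
b=float(sys.argv[1]); go(G-b*d+[0,0,float(sys.argv[2])],R)
E
python3 g1.py .13 .03
```

```text
t 0.52 at [ 0.3255 -0.4673  0.1954] q [-1.3  -0.05  2.02  0.42  0.94  0.23] 
shift cm [  7.18 -16.71   7.12] turn [-0.169  0.343  0.41 ] rows 4.682910247444149 4.48270284457304 F [1.7 0.5 0.1] w 0.0619
```

Call:
play_rows --commands '[{"tx": 7.2,"ty": -16.7,"tz": 7.1,"wx": -0.169,"wy": 0.343,"wz": 0.41},{"tx": 7.2,"ty": -16.7,"tz": 7.1,"wx": -0.169,"wy": 0.343,"wz": 0.41},{"tx": 7.2,"ty": -16.7,"tz": 7.1,"wx": -0.169,"wy": 0.343,"wz": 0.41},{"tx": 7.2,"ty": -16.7,"tz": 7.1,"wx": -0.169,"wy": 0.343,"wz": 0.41},{"tx": 7.2,"ty": -16.7,"tz": 7.1,"wx": -0.169,"wy": 0.343,"wz": 0.41}]'

```text
$.commands[0]: bad value
```

```bash
python3 g1.py .06 0.003
```

```text
t 0.52 at [ 0.3255 -0.4673  0.1954] q [-1.3  -0.05  2.02  0.42  0.94  0.23] 
shift cm [  8.13 -15.36  16.08] turn [-0.169  0.343  0.41 ] rows 5.677031730569095 4.48270284457304 F [1.7 0.5 0.1] w 0.0619
```

Each row apparently needs the claw value.

Call:
play_rows --commands '[{"tx": 7.2,"ty": -16.7,"tz": 7.1,"wx": -0.169,"wy": 0.343,"wz": 0.41,"claw": 0.45},{"tx": 7.2,"ty": -16.7,"tz": 7.1,"wx": -0.169,"wy": 0.343,"wz": 0.41,"claw": 0.45},{"tx": 7.2,"ty": -16.7,"tz": 7.1,"wx": -0.169,"wy": 0.343,"wz": 0.41,"claw": 0.45},{"tx": 7.2,"ty": -16.7,"tz": 7.1,"wx": -0.169,"wy": 0.343,"wz": 0.41,"claw": 0.45},{"tx": 7.2,"ty": -16.7,"tz": 7.1,"wx": -0.169,"wy": 0.343,"wz": 0.41,"claw": 0.45}]'

```text
t: 0.93
tool_pos: [0.4466, -0.3211, 0.1414]
ee_rot: [0.881, -0.281, 0.363, 0.115]
wrist_force: [0.9, 0.2, -0.4]
grip_width: 0.0623
grip_force: 0.0
```

```bash
python3 g1.py .05 0.002
```

```text
t 0.93 at [ 0.4466 -0.3211  0.1414] q [-0.92 -0.15  2.33  0.83  0.3   0.55] 
shift cm [-1.48  0.22 10.08] turn [-0.004  0.005  0.001] rows 2.4446529587529646 0.04744242552876307 F [ 0.9  0.2 -0.4] w 0.0623
```

Call:
play_rows --commands '[{"tx": -1.5,"ty": 0.2,"tz": 4,"wx": 0,"wy": 0,"wz": 0,"claw": 0.45},{"tx": -1.5,"ty": 0.2,"tz": 7.5,"wx": 0,"wy": 0,"wz": 0,"claw": 0.45},{"tx": -1.5,"ty": 0.2,"tz": 10,"wx": 0,"wy": 0,"wz": 0,"claw": 0.45},{"tx": -1.5,"ty": 0.2,"tz": 10,"wx": 0,"wy": 0,"wz": 0,"claw": 0.45}]'

```text
t: 1.27
tool_pos: [0.493, -0.3636, 0.0616]
ee_rot: [0.882, -0.277, 0.365, 0.113]
wrist_force: [1.0, -0.9, 0.4]
grip_width: 0.062
grip_force: 0.0
```

```bash
python3 g1.py 0 0; python3 - <<'E'
from h import *
import cv2
t=cams.grab_frame("top")[:,:,::-1];s=cams.grab_frame("side")[:,:,::-1]
def crop(im,n,X,h):
    u,v=map(int,proj(n,np.array(X)));return cv2.resize(im[max(v-h,0):v+h,u-h:u+h],(400,400),interpolation=3)
cv2.imwrite("pics/c2.png",np.hstack([crop(t,"top",[.51,-.37,.03],40),crop(s,"side",[.51,-.37,.03],50)]))
E
```

```text
t 1.27 at [ 0.493  -0.3636  0.0616] q [-0.9   0.21  2.17  1.55  0.21 -0.18] 
shift cm [-0.43 -0.53  5.17] turn [-0.011  0.002  0.006] rows 1.2496364797785784 0.10246504264258963 F [ 1.  -0.9  0.4] w 0.062
```

View pics/c2.png

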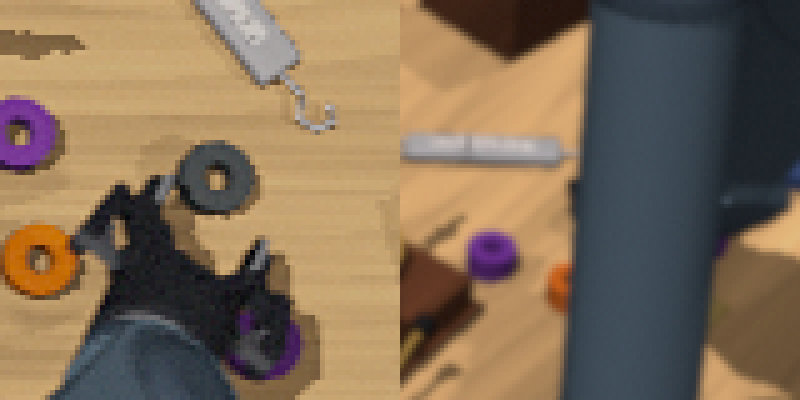

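The top crop shows the gripper straddling the line to the dark ring (215,178), but slightly off to the left. The wrist bend joint is at its lower limit (0.21). I'll use a steeper tilt of 60°.

```bash
sed -i 's/np.pi\/4/float(sys.argv[3])/; s/A=-.62/A=float(sys.argv[4])/' g1.py; python3 g1.py .06 0.01 1.05 -.62
```

```text
t 1.37 at [ 0.4918 -0.363   0.0588] q [-0.9   0.21  2.17  1.54  0.21 -0.18] 
shift cm [ 2.12 -0.61 -1.45] turn [-0.011 -0.257  0.005] rows 0.633166159443101 2.055264071759885 F [-0.8 -0.7  0.1] w 0.062
```

Call:
play_rows --commands '[{"tx": 0,"ty": 0,"tz": -2,"wx": 0,"wy": 0,"wz": 0,"claw": 0.45},{"tx": 1,"ty": 0,"tz": -3,"wx": 0,"wy": -0.12,"wz": 0,"claw": 0.45},{"tx": 2.1,"ty": -0.6,"tz": -2.5,"wx": 0,"wy": -0.25,"wz": 0,"claw": 0.45},{"tx": 2.1,"ty": -0.6,"tz": -1.5,"wx": 0,"wy": -0.25,"wz": 0,"claw": 0.45},{"tx": 2.1,"ty": -0.6,"tz": -1.5,"wx": 0,"wy": -0.25,"wz": 0,"claw": 0.45}]'

```text
t: 1.78
tool_pos: [0.4983, -0.3545, 0.0882]
ee_rot: [0.907, -0.277, 0.309, 0.078]
wrist_force: [-0.3, 0.9, 0.6]
grip_width: 0.0619
grip_force: 0.0
```

```bash
python3 g1.py .03 0.002 1.05 -.62
```

```text
t 1.78 at [ 0.4983 -0.3545  0.0882] q [-0.88  0.14  2.12  0.68  0.33  0.69] 
shift cm [-0.76  0.65  4.19] turn [-0.046 -0.127  0.015] rows 1.032901784523986 1.088812525810205 F [-0.3  0.9  0.6] w 0.0619
```

Call:
play_rows --commands '[{"tx": -0.4,"ty": 0.3,"tz": 0,"wx": -0.046,"wy": -0.08,"wz": 0.015,"claw": 0.45},{"tx": -0.8,"ty": 0.65,"tz": 1,"wx": -0.046,"wy": -0.127,"wz": 0.015,"claw": 0.45},{"tx": -0.8,"ty": 0.65,"tz": 2.2,"wx": -0.046,"wy": -0.127,"wz": 0.015,"claw": 0.45},{"tx": -0.8,"ty": 0.65,"tz": 2.2,"wx": -0.046,"wy": -0.127,"wz": 0.015,"claw": 0.45}]'

```text
t: 2.12
tool_pos: [0.5018, -0.3638, 0.065]
ee_rot: [0.92, -0.294, 0.246, 0.079]
wrist_force: [-0.4, 0.6, 0.1]
grip_width: 0.0618
grip_force: 0.0
```

```bash
python3 g1.py 0.0 0.001 1.05 -.62;python3 g1.py 0.0 0.001 1.05 -.5
```

```text
t 2.12 at [ 0.5018 -0.3638  0.065 ] q [-0.86  0.22  2.04  0.32  0.39  1.07] 
shift cm [ 0.17 -0.08  4.94] turn [-0.001 -0.002  0.001] rows 1.186442898258448 0.017774537748299908 F [-0.4  0.6  0.1] w 0.0618
t 2.12 at [ 0.5018 -0.3638  0.065 ] q [-0.86  0.22  2.04  0.32  0.39  1.07] 
shift cm [ 0.17 -0.05  4.94] turn [ 0.059 -0.002 -0.103] rows 1.186597288588367 0.9540726286554784 F [-0.4  0.6  0.1] w 0.0618
```

Call:
play_rows --commands '[{"tx": 0.2,"ty": -0.1,"tz": 1.5,"wx": 0,"wy": 0,"wz": 0,"claw": 0.45},{"tx": 0.2,"ty": -0.1,"tz": 3,"wx": 0,"wy": 0,"wz": 0,"claw": 0.45},{"tx": 0.2,"ty": -0.1,"tz": 4.2,"wx": 0,"wy": 0,"wz": 0,"claw": 0.45},{"tx": 0.2,"ty": -0.1,"tz": 4.7,"wx": 0,"wy": 0,"wz": 0,"claw": 0.45},{"tx": 0.2,"ty": -0.1,"tz": 4.7,"wx": 0,"wy": 0,"wz": 0,"claw": 0.45}]'

```text
t: 2.53
tool_pos: [0.522, -0.3765, 0.0243]
ee_rot: [0.92, -0.295, 0.246, 0.078]
wrist_force: [0.4, 0.8, -0.9]
grip_width: 0.0621
grip_force: 0.0
```

```bash
python3 g1.py 0 0.00 1.05 -.62
```

```text
t 2.53 at [ 0.522  -0.3765  0.0243] q [-0.84  0.36  1.97  0.36  0.32  1.04] 
shift cm [0.08 0.05 0.31] turn [-0.002 -0.    -0.   ] rows 0.07858195789123887 0.015590550438301211 F [ 0.4  0.8 -0.9] w 0.0621
```

Call:
play_rows --commands '[{"tx": 0.1,"ty": 0,"tz": 0.1,"wx": 0,"wy": 0,"wz": 0,"claw": 0.0},{"tx": 0.1,"ty": 0,"tz": 0.1,"wx": 0,"wy": 0,"wz": 0,"claw": -0.1},{"tx": 0.1,"ty": 0,"tz": 0.1,"wx": 0,"wy": 0,"wz": 0,"claw": -0.3},{"tx": 0.1,"ty": 0,"tz": 0.1,"wx": 0,"wy": 0,"wz": 0,"claw": -0.3},{"tx": 0.1,"ty": 0,"tz": 0.1,"wx": 0,"wy": 0,"wz": 0,"claw": -0.3}]' --grip_force 50

```text
t: 2.95
tool_pos: [0.524, -0.3781, 0.0256]
ee_rot: [0.92, -0.294, 0.247, 0.078]
wrist_force: [-4.8, 3.5, 6.2]
grip_width: 0.0432
grip_force: 52.9
```

```bash
python3 g1.py -0 0.08 1.05 -.62
```

```text
t 2.95 at [ 0.524  -0.3781  0.0256] q [-0.84  0.36  1.97  0.36  0.32  1.04] 
shift cm [ 3.8   0.03 -6.63] turn [-0.002 -0.003  0.   ] rows 1.832323927147672 0.028200840179022683 F [-4.8  3.5  6.2] w 0.0432
```

Call:
play_rows --commands '[{"tx": 0.4,"ty": 0,"tz": -0.7,"wx": 0,"wy": 0,"wz": 0,"claw": -0.3},{"tx": 1.5,"ty": 0,"tz": -2.6,"wx": 0,"wy": 0,"wz": 0,"claw": -0.3},{"tx": 3,"ty": 0,"tz": -5.2,"wx": 0,"wy": 0,"wz": 0,"claw": -0.3},{"tx": 3,"ty": 0,"tz": -5.2,"wx": 0,"wy": 0,"wz": 0,"claw": -0.3}]'

```text
t: 3.28
tool_pos: [0.5262, -0.3805, 0.091]
ee_rot: [0.919, -0.294, 0.25, 0.081]
wrist_force: [1.2, -1.4, -0.7]
grip_width: 0.0433
grip_force: 51.8
```

```bash
python3 - <<'E'
from h import *
import cv2
s=telemetry.read_state();p=s["tool_pos"];print(p,s["wrist_force"],s["grip_width"])
t=cams.grab_frame("top")[:,:,::-1];sd=cams.grab_frame("side")[:,:,::-1]
def crop(im,n,X,h):
    u,v=map(int,proj(n,np.array(X)));print(u-h,v-h);return cv2.resize(im[max(v-h,0):v+h,u-h:u+h],(400,400),interpolation=3)
cv2.imwrite("pics/c3.png",np.hstack([crop(t,"top",p,25),crop(sd,"side",p,40)]))
E
```

```text
[ 0.52615312 -0.38051775  0.09097607] [ 1.1897812  -1.36531743 -0.74138291] 0.04330713259197397
417 190
347 142
```

View pics/c3.png

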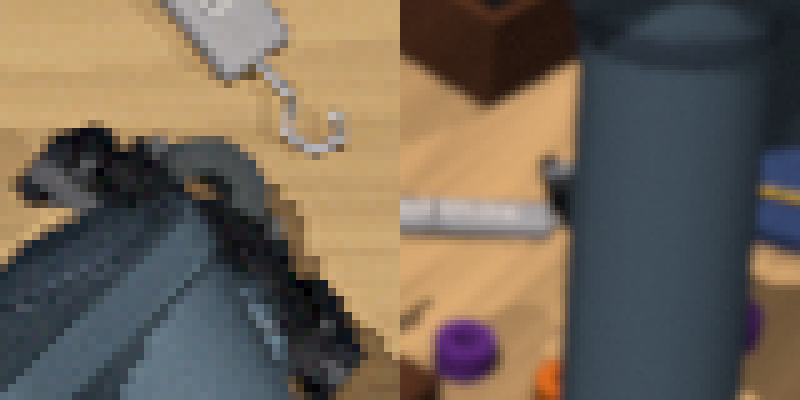

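The ring is held, seen at crop (215,170) between the fingers and lifted clear of the bench. Next I carry it to a point in front of the left pan.

```bash
cat > g2.py <<'E'
from h import *
import sys
a=list(map(float,sys.argv[1:])); go(a[:3],ori(a[3],a[4]))
E
python3 - <<'E'
from h import *
for c in((218,190),(215,185)):print(onz("top",417+c[0]/8,190+c[1]/8,.1))
E
python3 g2.py .46 -.25 .24 -.45 1.05
```

```text
[ 0.53051045 -0.3849563   0.1       ]
[ 0.53239786 -0.38389732  0.1       ]
t 3.38 at [ 0.5242 -0.3783  0.0859] q [-0.84  0.24  1.97  0.27  0.43  1.13] 
shift cm [ -3.25  -6.75 -19.68] turn [ 0.083 -0.004 -0.147] rows 5.049268381367005 1.3499235151432627 F [-0.3  0.6 -2.2] w 0.0438
```

Call:
play_rows --commands '[{"tx": -0.65,"ty": -1.3,"tz": -3.9,"wx": 0.016,"wy": 0,"wz": -0.03,"claw": -0.3},{"tx": -1.3,"ty": -2.7,"tz": -7.8,"wx": 0.032,"wy": 0,"wz": -0.06,"claw": -0.3},{"tx": -1.95,"ty": -4,"tz": -11.8,"wx": 0.05,"wy": 0,"wz": -0.09,"claw": -0.3},{"tx": -2.6,"ty": -5.4,"tz": -15.7,"wx": 0.066,"wy": 0,"wz": -0.12,"claw": -0.3},{"tx": -3.25,"ty": -6.75,"tz": -19.7,"wx": 0.083,"wy": 0,"wz": -0.147,"claw": -0.3}]'

```text
t: 3.8
tool_pos: [0.4588, -0.2491, 0.2353]
ee_rot: [0.942, -0.215, 0.25, 0.056]
wrist_force: [0.3, -0.7, -2.5]
grip_width: 0.0434
grip_force: 53.0
```

```bash
python3 g2.py .46 -.08 .24 -.2 1.05
```

```text
t 3.80 at [ 0.4588 -0.2491  0.2353] q [-0.79 -0.32  2.2   0.24  0.79  1.1 ] 
shift cm [ -6.06 -15.29  -3.96] turn [ 0.122  0.003 -0.217] rows 4.056694879744251 1.9881158589331926 F [ 0.3 -0.7 -2.5] w 0.0434
```

Call:
play_rows --commands '[{"tx": -1.2,"ty": -3.1,"tz": -0.8,"wx": 0.025,"wy": 0,"wz": -0.045,"claw": -0.3},{"tx": -2.4,"ty": -6.1,"tz": -1.6,"wx": 0.05,"wy": 0,"wz": -0.09,"claw": -0.3},{"tx": -3.6,"ty": -9.2,"tz": -2.4,"wx": 0.075,"wy": 0,"wz": -0.13,"claw": -0.3},{"tx": -4.8,"ty": -12.2,"tz": -3.2,"wx": 0.1,"wy": 0,"wz": -0.17,"claw": -0.3},{"tx": -6.1,"ty": -15.3,"tz": -4,"wx": 0.122,"wy": 0.003,"wz": -0.217,"claw": -0.3}]'

```text
t: 4.22
tool_pos: [0.4603, -0.0802, 0.2392]
ee_rot: [0.961, -0.096, 0.257, 0.027]
wrist_force: [0.3, 1.0, -2.6]
grip_width: 0.0433
grip_force: 53.0
```

```bash
python3 g2.py .46 .085 .22 0 1.05
```

```text
t 4.22 at [ 0.4603 -0.0802  0.2392] q [-0.49 -0.52  2.32  0.19  0.84  1.19] 
shift cm [-3.800e+00 -1.619e+01 -1.000e-02] turn [ 0.101 -0.001 -0.172] rows 3.98732334405841 1.597048696238288 F [ 0.3  1.  -2.6] w 0.0433
```

Call:
play_rows --commands '[{"tx": -0.95,"ty": -4,"tz": 0,"wx": 0.025,"wy": 0,"wz": -0.043,"claw": -0.3},{"tx": -1.9,"ty": -8.1,"tz": 0,"wx": 0.05,"wy": 0,"wz": -0.086,"claw": -0.3},{"tx": -2.85,"ty": -12.1,"tz": 0,"wx": 0.075,"wy": 0,"wz": -0.13,"claw": -0.3},{"tx": -3.8,"ty": -16.2,"tz": 0,"wx": 0.101,"wy": 0,"wz": -0.172,"claw": -0.3},{"tx": -3.8,"ty": -16.2,"tz": 0,"wx": 0.101,"wy": 0,"wz": -0.172,"claw": -0.3}]'

```text
t: 4.63
tool_pos: [0.4586, 0.0897, 0.2179]
ee_rot: [0.967, 0.004, 0.256, -0.001]
wrist_force: [0.0, -0.3, -2.8]
grip_width: 0.0434
grip_force: 53.2
```

```bash
python3 g2.py .55 .085 .14 0 1.05; python3 - <<'E'
from h import *
import cv2
s=telemetry.read_state();p=s["tool_pos"]
t=cams.grab_frame("top")[:,:,::-1];sd=cams.grab_frame("side")[:,:,::-1]
def crop(im,n,X,h):
    u,v=map(int,proj(n,np.array(X)));print(u-h,v-h);return cv2.resize(im[max(v-h,0):v+h,u-h:u+h],(400,400),interpolation=3)
cv2.imwrite("pics/c4.png",np.hstack([crop(t,"top",p,25),crop(sd,"side",p,25)]))
E
```

```text
t 4.63 at [0.4586 0.0897 0.2179] q [-0.07 -0.47  2.33  0.06  0.77  1.46] 
shift cm [ 4.08  0.56 11.29] turn [-0.005  0.003  0.008] rows 2.8813113962462293 0.0790245099860981 F [ 0.  -0.3 -2.8] w 0.0434
257 205
294 207
```

View pics/c4.png

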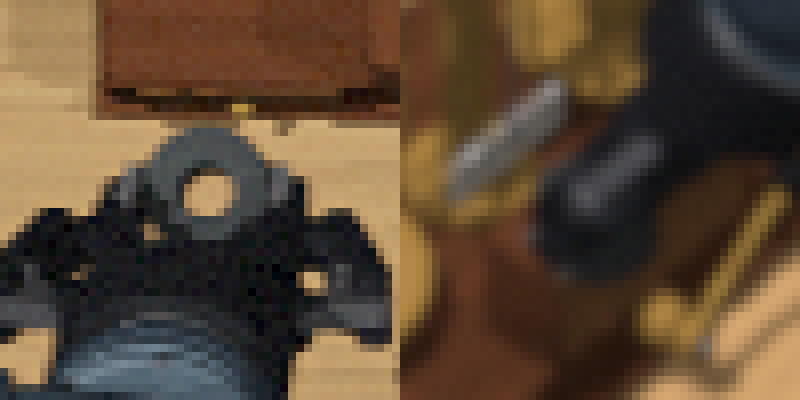

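Top crop: the ring's hole is at (212,190), round and see-through, so the ring hangs nearly level in the fingers. The side crop shows only the gripper and the lever.

```bash
python3 - <<'E'
from h import *
print(onz("top",257+212/8,205+190/8,.207), ray("top",283.5,228.75))
E
```

```text
[0.46525547 0.08912616 0.207     ] (array([ 0.32098116, -0.01704457,  1.4471682 ]), array([ 0.11556394,  0.08504292, -0.99337661]))
```

```bash
python3 g2.py .614 .085 .127 0 1.05
```

```text
t 4.73 at [0.4601 0.0852 0.2192] q [-0.08 -0.48  2.33  0.06  0.77  1.46] 
shift cm [ 8.77  0.05 15.65] turn [0.    0.001 0.003] rows 4.302937522660776 0.025176216568012645 F [-0.3 -1.  -2.5] w 0.0434
```

Call:
play_rows --commands '[{"tx": 1.8,"ty": 0,"tz": 3.1,"wx": 0,"wy": 0,"wz": 0,"claw": -0.3},{"tx": 3.5,"ty": 0,"tz": 6.3,"wx": 0,"wy": 0,"wz": 0,"claw": -0.3},{"tx": 5.3,"ty": 0,"tz": 9.4,"wx": 0,"wy": 0,"wz": 0,"claw": -0.3},{"tx": 7,"ty": 0,"tz": 12.5,"wx": 0,"wy": 0,"wz": 0,"claw": -0.3}]'

```text
t: 5.07
tool_pos: [0.5862, 0.0809, 0.1471]
ee_rot: [0.966, -0.002, 0.259, 0.002]
wrist_force: [-0.1, -0.4, -1.5]
grip_width: 0.0439
grip_force: 53.2
```

```bash
python3 g2.py .614 .085 .117 0 1.05
```

```text
t 5.07 at [0.5862 0.0809 0.1471] q [-0.07  0.01  2.09  0.06  0.52  1.47] 
shift cm [ 0.9  -0.43  4.  ] turn [ 0.004 -0.003 -0.003] rows 0.9886610398000912 0.04933607703723611 F [-0.1 -0.4 -1.5] w 0.0439
```

Call:
play_rows --commands '[{"tx": 0.4,"ty": 0,"tz": 1.5,"wx": 0,"wy": 0,"wz": 0,"claw": -0.3},{"tx": 0.8,"ty": 0,"tz": 2.8,"wx": 0,"wy": 0,"wz": 0,"claw": -0.3},{"tx": 0.9,"ty": 0,"tz": 3.8,"wx": 0,"wy": 0,"wz": 0,"claw": -0.3},{"tx": 0.9,"ty": 0,"tz": 3.8,"wx": 0,"wy": 0,"wz": 0,"claw": -0.3},{"tx": 0.9,"ty": 0,"tz": 3.8,"wx": 0,"wy": 0,"wz": 0,"claw": -0.3}]'

```text
t: 5.48
tool_pos: [0.6112, 0.0812, 0.119]
ee_rot: [0.966, -0.002, 0.258, 0.001]
wrist_force: [0.8, 0.5, -2.5]
grip_width: 0.0435
grip_force: 53.1
```

```bash
python3 g2.py .614 .085 .1035 0 1.05;  python3 - <<'E'
from h import *
import cv2
s=telemetry.read_state();p=s["tool_pos"]
t=cams.grab_frame("top")[:,:,::-1];sd=cams.grab_frame("side")[:,:,::-1]
def crop(im,n,X,h):
    u,v=map(int,proj(n,np.array(X)));print(u-h,v-h);return cv2.resize(im[max(v-h,0):v+h,u-h:u+h],(400,400),interpolation=3)
cv2.imwrite("pics/c5.png",np.hstack([crop(t,"top",p,25),crop(sd,"side",p,25)]))
E
```

```text
t 5.48 at [0.6112 0.0812 0.119 ] q [-0.06  0.12  2.04  0.06  0.47  1.47] 
shift cm [-0.53 -0.38  1.48] turn [ 0.004 -0.001 -0.003] rows 0.3891852772683972 0.03835067410310822 F [ 0.8  0.5 -2.5] w 0.0435
264 159
258 207
```

View pics/c5.png

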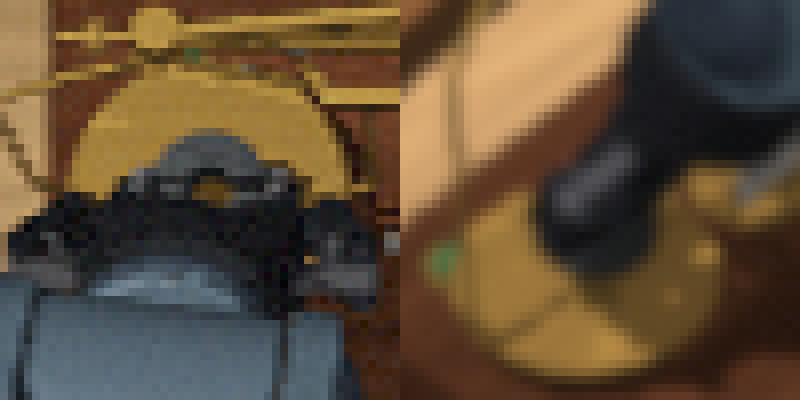

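```bash
python3 - <<'E'
from h import *
print(onz("top",290.25,181.75,.119), onz("top",290.,183.75,.075))
E
python3 g2.py .614 .0835 .1035 0 1.05
```

```text
[0.61874083 0.08031012 0.119     ] [0.62219828 0.08415029 0.075     ]
t 5.58 at [0.6115 0.0819 0.1206] q [-0.06  0.11  2.04  0.06  0.47  1.47] 
shift cm [-0.64 -0.17  1.6 ] turn [ 0.003 -0.004 -0.002] rows 0.4150146368379779 0.04385652946624155 F [ 0.  -0.4 -2.1] w 0.0438
```

Top crop: ring centre is about (210,182) and pan centre about (212,198), so the ring is over the pan, about 4 mm short in y. I'll lower it with that correction.

Call:
play_rows --commands '[{"tx": -0.1,"ty": -0.3,"tz": 0.5,"wx": 0,"wy": 0,"wz": 0,"claw": -0.3},{"tx": -0.3,"ty": -0.3,"tz": 0.9,"wx": 0,"wy": 0,"wz": 0,"claw": -0.3},{"tx": -0.5,"ty": -0.3,"tz": 1.3,"wx": 0,"wy": 0,"wz": 0,"claw": -0.3},{"tx": -0.6,"ty": -0.3,"tz": 1.5,"wx": 0,"wy": 0,"wz": 0,"claw": -0.3},{"tx": -0.6,"ty": -0.3,"tz": 1.5,"wx": 0,"wy": 0,"wz": 0,"claw": -0.3}]'

```text
t: 6.0
tool_pos: [0.6134, 0.086, 0.1034]
ee_rot: [0.966, -0.0, 0.259, 0.001]
wrist_force: [-0.0, 0.4, -3.0]
grip_width: 0.0432
grip_force: 53.2
```

```bash
python3 g2.py .614 .085 .1 0 1.05
```

```text
t 6.00 at [0.6134 0.086  0.1034] q [-0.05  0.15  2.03  0.06  0.44  1.47] 
shift cm [-0.12  0.1   0.33] turn [ 0.002 -0.002 -0.   ] rows 0.08704953594297243 0.02707886734938316 F [-0.   0.4 -3. ] w 0.0432
```

Lower in ~1 mm steps, watching for force (vertical 1 mm: tx −0.05, tz 0.087).

Call:
play_rows --commands '[{"tx": -0.05,"ty": 0,"tz": 0.09,"wx": 0,"wy": 0,"wz": 0,"claw": -0.3},{"tx": -0.1,"ty": 0,"tz": 0.17,"wx": 0,"wy": 0,"wz": 0,"claw": -0.3},{"tx": -0.1,"ty": 0,"tz": 0.17,"wx": 0,"wy": 0,"wz": 0,"claw": -0.3}]'

```text
t: 6.25
tool_pos: [0.6141, 0.0859, 0.1025]
ee_rot: [0.966, -0.001, 0.259, 0.001]
wrist_force: [-0.9, -0.2, -2.5]
grip_width: 0.0433
grip_force: 53.2
```

Call:
play_rows --commands '[{"tx": -0.05,"ty": 0,"tz": 0.09,"wx": 0,"wy": 0,"wz": 0,"claw": -0.3},{"tx": -0.05,"ty": 0,"tz": 0.09,"wx": 0,"wy": 0,"wz": 0,"claw": -0.3}]'

```text
t: 6.42
tool_pos: [0.6141, 0.0859, 0.1014]
ee_rot: [0.966, -0.001, 0.259, 0.001]
wrist_force: [-0.5, 0.7, -3.9]
grip_width: 0.0437
grip_force: 53.2
```

Call:
play_rows --commands '[{"tx": -0.05,"ty": 0,"tz": 0.09,"wx": 0,"wy": 0,"wz": 0,"claw": -0.3},{"tx": -0.05,"ty": 0,"tz": 0.09,"wx": 0,"wy": 0,"wz": 0,"claw": -0.3}]'

```text
t: 6.58
tool_pos: [0.6143, 0.0859, 0.1005]
ee_rot: [0.966, -0.001, 0.26, 0.001]
wrist_force: [0.1, 0.0, -2.0]
grip_width: 0.0434
grip_force: 53.3
```

Call:
play_rows --commands '[{"tx": -0.05,"ty": 0,"tz": 0.09,"wx": 0,"wy": 0,"wz": 0,"claw": -0.3},{"tx": -0.05,"ty": 0,"tz": 0.09,"wx": 0,"wy": 0,"wz": 0,"claw": -0.3}]'

```text
t: 6.75
tool_pos: [0.6145, 0.0858, 0.0998]
ee_rot: [0.966, -0.001, 0.26, 0.001]
wrist_force: [-2.2, -0.2, -0.4]
grip_width: 0.0435
grip_force: 53.6
```

Call:
play_rows --commands '[{"tx": -0.03,"ty": 0,"tz": 0.06,"wx": 0,"wy": 0,"wz": 0,"claw": -0.3},{"tx": -0.03,"ty": 0,"tz": 0.06,"wx": 0,"wy": 0,"wz": 0,"claw": -0.3}]'

```text
t: 6.92
tool_pos: [0.6146, 0.0859, 0.0992]
ee_rot: [0.966, -0.001, 0.26, 0.001]
wrist_force: [-0.5, -0.3, 2.7]
grip_width: 0.0434
grip_force: 53.8
```

Contact: about 5 N onto the pan. I'll open gradually.

Call:
play_rows --commands '[{"tx": 0,"ty": 0,"tz": 0,"wx": 0,"wy": 0,"wz": 0,"claw": 0.05},{"tx": 0,"ty": 0,"tz": 0,"wx": 0,"wy": 0,"wz": 0,"claw": 0.12},{"tx": 0,"ty": 0,"tz": 0,"wx": 0,"wy": 0,"wz": 0,"claw": 0.2},{"tx": 0,"ty": 0,"tz": 0,"wx": 0,"wy": 0,"wz": 0,"claw": 0.35},{"tx": 0,"ty": 0,"tz": 0,"wx": 0,"wy": 0,"wz": 0,"claw": 0.45}]' --grip_force 20

```text
t: 7.33
tool_pos: [0.6143, 0.0859, 0.0988]
ee_rot: [0.966, -0.001, 0.26, 0.001]
wrist_force: [0.8, 0.2, 0.4]
grip_width: 0.0622
grip_force: 0.0
```

```bash
python3 - <<'E'
from h import *
import cv2
s=telemetry.read_state();p=s["tool_pos"]
t=cams.grab_frame("top")[:,:,::-1];sd=cams.grab_frame("side")[:,:,::-1]
def crop(im,n,X,h):
    u,v=map(int,proj(n,np.array(X)));print(u-h,v-h);return cv2.resize(im[max(v-h,0):v+h,u-h:u+h],(400,400),interpolation=3)
cv2.imwrite("pics/c6.png",np.hstack([crop(t,"top",p,25),crop(sd,"side",p,25)]))
E
```

```text
263 159
257 212
```

View pics/c6.png

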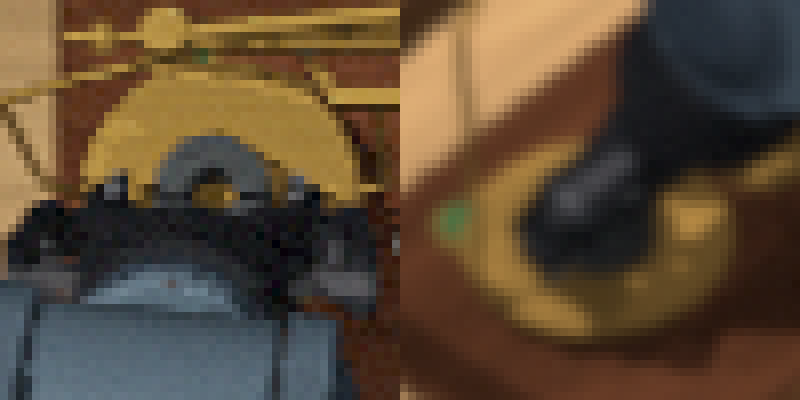

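The ring sits free on the pan, top crop centre (217,193), with clear gaps to both pads. I'll retract straight back along the tool axis.

Call:
play_rows --commands '[{"tx": 0,"ty": 0,"tz": -1,"wx": 0,"wy": 0,"wz": 0,"claw": 0.45},{"tx": 0,"ty": 0,"tz": -3,"wx": 0,"wy": 0,"wz": 0,"claw": 0.45},{"tx": 0,"ty": 0,"tz": -6.5,"wx": 0,"wy": 0,"wz": 0,"claw": 0.45},{"tx": -1,"ty": 0,"tz": -10.5,"wx": 0,"wy": 0,"wz": 0,"claw": 0.45},{"tx": -3,"ty": 0,"tz": -13.5,"wx": 0,"wy": 0,"wz": 0,"claw": 0.45}]'

```text
t: 7.85
tool_pos: [0.5218, 0.086, 0.2045]
ee_rot: [0.965, -0.001, 0.262, 0.001]
wrist_force: [0.8, -0.3, 1.1]
grip_width: 0.0616
grip_force: 0.0
```

Call:
play_rows --commands '[{"tx": -3,"ty": 0,"tz": -2,"wx": 0,"wy": 0,"wz": 0,"claw": 0.45},{"tx": -6,"ty": 0,"tz": -4,"wx": 0,"wy": 0,"wz": 0,"claw": -0.5},{"tx": -7,"ty": 1,"tz": -5,"wx": 0,"wy": 0,"wz": 0,"claw": -1}]'

```text
t: 8.1
tool_pos: [0.4315, 0.0777, 0.2072]
ee_rot: [0.966, 0.001, 0.259, 0.001]
wrist_force: [0.0, 0.4, -0.2]
grip_width: 0.0387
grip_force: 0.0
```

```bash
python3 - <<'E'
from h import *
import cv2
s=telemetry.read_state();print(s["t"],s["tool_pos"],s["qpos"].round(2))
t=cams.grab_frame("top")[:,:,::-1];sd=cams.grab_frame("side")[:,:,::-1]
def crop(im,n,X,h):
    u,v=map(int,proj(n,np.array(X)));print(u-h,v-h);return cv2.resize(im[max(v-h,0):v+h,u-h:u+h],(400,400),interpolation=3)
cv2.imwrite("pics/c7.png",np.hstack([crop(t,"top",[.57,.02,.075],45),crop(sd,"side",[.57,.02,.075],50)]))
E
```

```text
8.1 [0.43149411 0.07770628 0.20721042] [-0.11 -0.57  2.41  0.08  0.78  1.42]
265 155
256 187
```

View pics/c7.png

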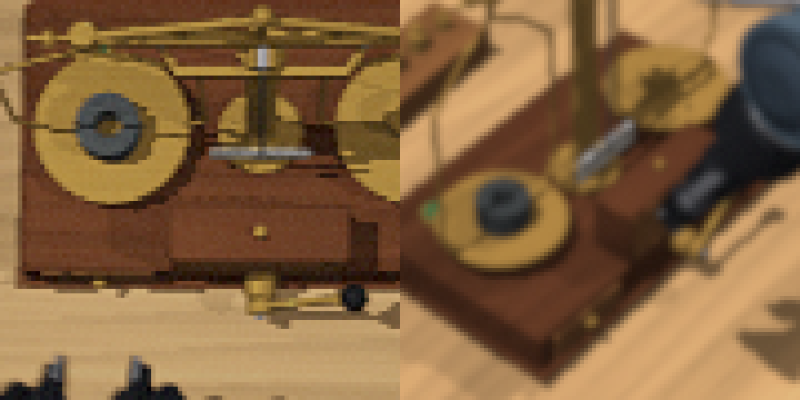

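The ring is centred on the left pan at top crop (110,125), beam level, and the knob at (353,297) is unchanged. Now the lever: shut fingers pointing down, to the right of the knob.

```bash
python3 g2.py .45 -.1 .2 0 1.5708
```

```text
t 8.20 at [0.4337 0.0761 0.2092] q [-0.12 -0.57  2.41  0.08  0.78  1.42] 
shift cm [ 0.96 17.6   1.67] turn [ 0.003 -0.528 -0.002] rows 4.246674608716073 4.222912287749715 F [-0.6 -0.6  0.3] w 0.0236
```

Call:
play_rows --commands '[{"tx": 0.2,"ty": 3.5,"tz": 0.3,"wx": 0,"wy": -0.105,"wz": 0,"claw": -1},{"tx": 0.4,"ty": 7,"tz": 0.6,"wx": 0,"wy": -0.21,"wz": 0,"claw": -1},{"tx": 0.6,"ty": 10.5,"tz": 0.9,"wx": 0,"wy": -0.316,"wz": 0,"claw": -1},{"tx": 0.8,"ty": 14,"tz": 1.3,"wx": 0,"wy": -0.42,"wz": 0,"claw": -1},{"tx": 1,"ty": 17.6,"tz": 1.7,"wx": 0,"wy": -0.528,"wz": 0,"claw": -1}]'

```text
t: 8.62
tool_pos: [0.4528, -0.102, 0.1997]
ee_rot: [1.0, -0.001, -0.003, 0.001]
wrist_force: [0.5, -0.0, 0.5]
grip_width: 0.0001
grip_force: 0.0
```

```bash
python3 g2.py .499 -.145 .16 0 1.5708;  python3 g2.py .499 -.145 .085 0 1.5708
```

```text
t 8.62 at [ 0.4528 -0.102   0.1997] q [-0.46 -0.15  2.06 -0.01  1.23  1.11] 
shift cm [4.66 4.28 3.95] turn [ 0.002  0.006 -0.003] rows 1.7880190282921131 0.057496070100388576 F [ 0.5 -0.   0.5] w 0.0001
t 8.62 at [ 0.4528 -0.102   0.1997] q [-0.46 -0.15  2.06 -0.01  1.23  1.11] 
shift cm [ 4.7   4.26 11.45] turn [ 0.002  0.006 -0.003] rows 3.1401229861801183 0.057496070100388576 F [ 0.5 -0.   0.5] w 0.0001
```

Call:
play_rows --commands '[{"tx": 2.3,"ty": 2.1,"tz": 1,"wx": 0,"wy": 0,"wz": 0,"claw": -1},{"tx": 4.6,"ty": 4.3,"tz": 4,"wx": 0,"wy": 0,"wz": 0,"claw": -1},{"tx": 4.6,"ty": 4.3,"tz": 7.5,"wx": 0,"wy": 0,"wz": 0,"claw": -1},{"tx": 4.6,"ty": 4.3,"tz": 11.4,"wx": 0,"wy": 0,"wz": 0,"claw": -1},{"tx": 4.6,"ty": 4.3,"tz": 11.4,"wx": 0,"wy": 0,"wz": 0,"claw": -1}]'

```text
t: 9.03
tool_pos: [0.4928, -0.1409, 0.0768]
ee_rot: [1.0, -0.001, -0.009, -0.003]
wrist_force: [-2.0, 1.0, -1.1]
grip_width: 0.0004
grip_force: 0.0
```

Call:
play_rows --commands '[{"tx": 0,"ty": -1,"tz": 0,"wx": 0,"wy": 0,"wz": 0,"claw": -1},{"tx": 0,"ty": -2,"tz": 0,"wx": 0,"wy": 0,"wz": 0,"claw": -1},{"tx": 0,"ty": -2.5,"tz": 0,"wx": 0,"wy": 0,"wz": 0,"claw": -1},{"tx": 0,"ty": -2.5,"tz": 0,"wx": 0,"wy": 0,"wz": 0,"claw": -1}]'

```text
t: 9.37
tool_pos: [0.499, -0.117, 0.0879]
ee_rot: [1.0, 0.0, 0.001, 0.002]
wrist_force: [-0.5, 0.3, 0.9]
grip_width: 0.0003
grip_force: 0.0
```

Call:
play_rows --commands '[{"tx": 0,"ty": -0.5,"tz": 0,"wx": 0,"wy": 0,"wz": 0,"claw": -1},{"tx": 0,"ty": -1,"tz": 0,"wx": 0,"wy": 0,"wz": 0,"claw": -1},{"tx": 0,"ty": -1.5,"tz": 0,"wx": 0,"wy": 0,"wz": 0,"claw": -1},{"tx": 0,"ty": -1.5,"tz": 0,"wx": 0,"wy": 0,"wz": 0,"claw": -1}]'

```text
t: 9.7
tool_pos: [0.4997, -0.107, 0.089]
ee_rot: [1.0, 0.001, 0.001, 0.006]
wrist_force: [-5.3, -16.0, 9.8]
grip_width: 0.0
grip_force: 8.6
```

Call:
play_rows --commands '[{"tx": 0,"ty": -0.2,"tz": 0,"wx": 0,"wy": 0,"wz": 0,"claw": -1},{"tx": 0,"ty": -0.4,"tz": 0,"wx": 0,"wy": 0,"wz": 0,"claw": -1},{"tx": 0,"ty": -0.6,"tz": 0,"wx": 0,"wy": 0,"wz": 0,"claw": -1},{"tx": 0,"ty": -0.6,"tz": 0,"wx": 0,"wy": 0,"wz": 0,"claw": -1}]'

```text
t: 10.03
tool_pos: [0.5007, -0.1047, 0.0911]
ee_rot: [1.0, 0.001, 0.002, 0.01]
wrist_force: [-11.7, -29.0, 18.3]
grip_width: -0.0
grip_force: 15.3
```

```bash
cat > knob.py <<'E'
from h import *
import cv2
n=sum(1 for _ in [0])
def knob(im):
    # dark blob near lever arc, side of tool
    return None
s=telemetry.read_state();print(s["t"],s["tool_pos"].round(4),s["wrist_force"].round(1))
E
python3 knob.py
```

```text
10.0333 [ 0.5007 -0.1047  0.0911] [-11.7 -29.   18.3]
```

The push is jammed: the force points down through the pivot, so the contact is too high on the ball. I'll back off, go lower and slightly ahead, then follow the arc.

Call:
play_rows --commands '[{"tx": 0,"ty": 1,"tz": 0,"wx": 0,"wy": 0,"wz": 0,"claw": -1},{"tx": 0,"ty": 2.5,"tz": 0,"wx": 0,"wy": 0,"wz": 0,"claw": -1},{"tx": 0.2,"ty": 2.5,"tz": 2,"wx": 0,"wy": 0,"wz": 0,"claw": -1},{"tx": 0.2,"ty": 2.5,"tz": 2.8,"wx": 0,"wy": 0,"wz": 0,"claw": -1},{"tx": 0.2,"ty": 2.5,"tz": 2.8,"wx": 0,"wy": 0,"wz": 0,"claw": -1}]'

```text
t: 10.45
tool_pos: [0.5004, -0.1235, 0.0575]
ee_rot: [1.0, -0.001, -0.0, 0.002]
wrist_force: [2.4, -5.2, 1.9]
grip_width: 0.0002
grip_force: 1.9
```

```bash
python3 - <<'E'
from h import *
import cv2
s=telemetry.read_state();print(s["t"],s["tool_pos"].round(4),s["wrist_force"].round(1))
t0=cv2.imread("pics/topc.png")
for n in("top","side"):
    im=cams.grab_frame(n); u,v=map(int,proj(n,np.array([.502,-.0875,.0765])))
    g=im[v-12:v+12,u-12:u+12].max(2); print(n,u,v); print("\n".join(" ".join("%3d"%k for k in r) for r in g[4:20,2:22]))
E
```

```text
10.45 [ 0.5004 -0.1235  0.0575] [ 2.4 -5.2  1.9]
top 344 222
 60  55 100 115 107 110 104 108 115  83  36  53  65  68  65  67  69 104 120 123
 47  71 106 108 109 109 110 117  87  52  33  60  61  62  64  66  64 105 118 120
 44  99 112 108 105 105 112 102  78  32  48  59  63  63  63  64  58 103 114 116
 94 115 113 109 110 109 109  86  80  64  44  54  58  60  60  63  65  84 107 113
106 120 116 113 109 110 103  96 112  91  61  53  55  55  57  58  57 100 110 113
128 121 115 116 115 120  80 107 123 122 123 109  85  60  51  56  58  93 101 108
123 117 118 118 117 104  68 108 122 120 120 115 115 101  78  61  56  54  84 104
123 122 121 120 125  87  52 108 122 121 117 115 111 110 108 102  83  56  82  93
126 124 121 122 107  74  60 106 118 120 117 114 116 112 107 104 101  94  77  79
128 126 129 130  90  49 103 122 117 117 118 115 112 110 110 103  99  97  92  88
128 129 129 111  67  52 104 119 117 120 118 114 113 110 103 101 102  95  91  92
133 132 138  96  48  53 101 118 114 109 109 110 109 106 108 104 100  98  96  90
136 139 115  69  44  92  95  92  94  97  98 100 102 103 104 104 103  97  93  94
[... 833 characters left out ...]
  65  61  41  25  19  15  16  20  24  16  20  23  41  55  57
 54  55  55  54  50  48  54  53  42  28  19  18  24  25  18  19  24  43  58  60
 55  55  57  55  48  57  89 102  82  46  24  22  27  27  22  18  23  42  59  64
 56  57  58  56  50  75 122 138 107  62  34  33  39  39  30  21  26  43  58  73
 56  58  56  53  57  94 132 135  99  61  43  46  58  64  54  40  39  53  67  87
 57  56  53  53  77 116 131 110  74  52  49  62  76  80  78  81  88  92 101 111
 55  53  50  66 107 134 122  84  52  48  61  75  83  87 104 134 151 153 149 139
 51  47  52  90 134 139 104  63  47  52  68  79  88 109 144 179 193 189 175 148
 45  44  67 114 141 128  87  56  52  57  68  84 109 146 181 199 193 177 155 129
```

Call:
play_rows --commands '[{"tx": 0,"ty": 0.5,"tz": -1,"wx": 0,"wy": 0,"wz": 0,"claw": -1},{"tx": 0,"ty": 0.5,"tz": -1.7,"wx": 0,"wy": 0,"wz": 0,"claw": -1},{"tx": 0,"ty": 0.5,"tz": -1.7,"wx": 0,"wy": 0,"wz": 0,"claw": -1},{"tx": 0,"ty": 0.5,"tz": -1.7,"wx": 0,"wy": 0,"wz": 0,"claw": -1}]'

```text
t: 10.88
tool_pos: [0.4996, -0.1268, 0.075]
ee_rot: [1.0, -0.001, -0.001, 0.001]
wrist_force: [0.8, -0.3, 0.3]
grip_width: -0.0
grip_force: 0.0
```

```bash
python3 g2.py .502 -.1125 .075 0 1.5708
```

```text
t 10.88 at [ 0.4996 -0.1268  0.075 ] q [-0.47  0.17  2.   -0.    0.97  1.11] 
shift cm [ 0.23 -1.43 -0.  ] turn [ 0.002  0.002 -0.001] rows 0.3475207238903864 0.02611750254047447 F [ 0.8 -0.3  0.3] w -0.0
```

Call:
play_rows --commands '[{"tx": 0.2,"ty": -1,"tz": 0,"wx": 0,"wy": 0,"wz": 0,"claw": -1},{"tx": 0.2,"ty": -1.4,"tz": 0,"wx": 0,"wy": 0,"wz": 0,"claw": -1},{"tx": 0.2,"ty": -1.6,"tz": 0,"wx": 0,"wy": 0,"wz": 0,"claw": -1},{"tx": 0.2,"ty": -1.6,"tz": 0,"wx": 0,"wy": 0,"wz": 0,"claw": -1}]'

```text
t: 11.22
tool_pos: [0.5011, -0.11, 0.0738]
ee_rot: [1.0, -0.0, -0.002, 0.001]
wrist_force: [-0.1, 0.5, 0.5]
grip_width: 0.0
grip_force: 0.0
```

Call:
play_rows --commands '[{"tx": 0,"ty": -0.2,"tz": -0.3,"wx": 0,"wy": 0,"wz": 0,"claw": -1},{"tx": 0,"ty": -0.4,"tz": -0.6,"wx": 0,"wy": 0,"wz": 0,"claw": -1},{"tx": 0,"ty": -0.4,"tz": -0.6,"wx": 0,"wy": 0,"wz": 0,"claw": -1}]'

```text
t: 11.47
tool_pos: [0.5018, -0.1069, 0.0809]
ee_rot: [1.0, -0.001, -0.001, 0.001]
wrist_force: [-0.6, 0.4, -0.2]
grip_width: 0.0001
grip_force: 0.0
```

```bash
cat > cm.py <<'E'
from h import *
import sys
n,X,hw,hh=sys.argv[1],[float(a) for a in sys.argv[2:5]],int(sys.argv[5]),int(sys.argv[6])
im=cams.grab_frame(n).astype(int);u,v=map(int,proj(n,np.array(X)));print("u0",u-hw,"v0",v-hh)
for r in im[v-hh:v+hh,u-hw:u+hw]:
    print("".join("#" if p.max()<40 else "b" if p[2]>p[0] else "+" if p.max()<75 else "o" if p[0]>2.2*p[2] and p[0]-p[1]<50 else "." for p in r))
E
python3 cm.py side .5 -.06 .08 38 22; python3 cm.py top .5 -.06 .08 30 14
```

```text
u0 300 v0 211
ooo+oooooooooooooooooooooooooooooooooo.+bbb##############bbbbbbbbb..........
oooooooooooooooooooooooooooooooooooooo..bbb##############bbbbbbbbb..........
oooooooo.oooooooooooooooooooooooooooo...bb###############bbbbbbbb+..........
oooooooo.ooooooooooooooooooooooooooo...bbb##############bbbbbbbbb..........o
oooo+ooo+oooooooooooooooooooooooooo.+..bbb##############bbbbbbbbb.........o.
ooo+ooo.++++...ooooooooooooooooooo.++.bbb##############bbbbbbbbb+.........o.
oooooooo++.....oooooooooooooooooo++bbbbbbb############+..bbbbbb+.........oo.
oooooooo+......+oooooooooooooooo+++bbbbbbbb###########+...++++...........oo.
oooo+oo.......+++++ooooooooooooo++++bbbb#b############+..................oo.
oooooo........++++++++++oooooooooo++++###############++..................oo.
ooooo.........+++++++++ooooooooooooo+++##############++..................ooo
oooo..........++++++++ooooooooooooooo+++##########b++++..................ooo
ooo.........+++++++++oooooooooooooo+oooo++########b+++++.................ooo
o..........++++oo++ooooooooooooooo+++ooooo+#####bb++++++.................ooo
........
[... 3323 characters left out ...]
bbbbbbbbbbbbbbbbbbbbbbbbbbbbb
..................bbbbbbbbbbbbbbbbbbbbbbbbbbbbbbbbbbbbbbbbbb
..................bbbbbbbbbbbbbbbbbbbbbbbbbbbbbbbbbbbbbbbbbb
..................bbbbbbbbbbbbbbbbbbbbbbbbbbbbbbbbbbbbbbbbbb
..................bbbbbbbbbbbbbbbbbbbbbbbbbbbbbbbbbbbbbbbbbb
.................bbbbbbbbbbbbbbbbbbbbbbbbbbbbbbbbbbbbbbbbbb.
.................bbbbbbbbbbbbbbbbbbbbbbbbbbbbbbbbbbbbbbbbbbb
................bbbbbbbbbbbbbbbbbbbbbbbbbbbbbbbbbbbbbbbbbbbb
................bbbbbbbbbbbbbbbbbbbbbbbbbbbbbbbbbbbbbbbbbbbb
...............bbbbbbbbbbbbbbbbbbbbbbbbbbbbbbbbbbbbbbbbbbbbb
...............bbbbbbbbbbbbbbbbbbbbbbbbbbbbbbbbbbbbbbbbbbbbb
...............bbbbbbbbbbbbbbbbbbbbbbbbbbbbbbbbbbbbbbbbbbbbb
```

```bash
python3 - <<'E'
from h import *
s=telemetry.read_state();print(s["t"],s["tool_pos"].round(4),s["wrist_force"].round(1));p=s["tool_pos"]
for d in ([0,0,-.019],[0,.0145,-.019],[0,-.0145,-.019],[0,0,0],[0,0,.054]):print(d,proj("side",p+d))
for f in(1.0,.8,.6):print(f,proj("side",np.array([.501,-.023-.078*np.sin(f),.035+.078*np.cos(f)])))
E
```

```text
11.5667 [ 0.5017 -0.107   0.0805] [-0.8 -0.3 -0.1]
[0, 0, -0.019] (np.float64(346.65397654720016), np.float64(229.9086756384604))
[0, 0.0145, -0.019] (np.float64(344.0011651674298), np.float64(232.16019454957222))
[0, -0.0145, -0.019] (np.float64(349.28111935695983), np.float64(227.67894239640924))
[0, 0, 0] (np.float64(346.90357011159205), np.float64(225.7432033518967))
[0, 0, 0.054] (np.float64(347.6326333909248), np.float64(213.5758508297649))
1.0 (np.float64(343.63044448830266), np.float64(229.42992128555537))
0.8 (np.float64(341.9705790485897), np.float64(228.24276592830574))
0.6 (np.float64(339.83786414915045), np.float64(227.87630075616653))
```

Call:
play_rows --commands '[{"tx": 0,"ty": -0.1,"tz": 0,"wx": 0,"wy": 0,"wz": 0,"claw": -1},{"tx": 0,"ty": -0.2,"tz": 0,"wx": 0,"wy": 0,"wz": 0,"claw": -1},{"tx": 0,"ty": -0.3,"tz": 0,"wx": 0,"wy": 0,"wz": 0,"claw": -1},{"tx": 0,"ty": -0.3,"tz": 0,"wx": 0,"wy": 0,"wz": 0,"claw": -1}]'

```text
t: 11.9
tool_pos: [0.5021, -0.1057, 0.0812]
ee_rot: [1.0, -0.001, -0.001, 0.003]
wrist_force: [-2.2, -7.8, 4.0]
grip_width: 0.0002
grip_force: 3.7
```

Call:
play_rows --commands '[{"tx": 0,"ty": -0.1,"tz": 0,"wx": 0,"wy": 0,"wz": 0,"claw": -1},{"tx": 0,"ty": -0.2,"tz": 0,"wx": 0,"wy": 0,"wz": 0,"claw": -1},{"tx": 0,"ty": -0.3,"tz": 0,"wx": 0,"wy": 0,"wz": 0,"claw": -1},{"tx": 0,"ty": -0.3,"tz": 0,"wx": 0,"wy": 0,"wz": 0,"claw": -1}]'

```text
t: 12.23
tool_pos: [0.5027, -0.1045, 0.0824]
ee_rot: [1.0, -0.0, -0.0, 0.005]
wrist_force: [-5.4, -14.5, 8.7]
grip_width: -0.0005
grip_force: 7.0
```

Call:
play_rows --commands '[{"tx": 0,"ty": 0.2,"tz": -0.1,"wx": 0,"wy": 0,"wz": 0,"claw": -1},{"tx": 0,"ty": 0.1,"tz": -0.4,"wx": 0,"wy": 0,"wz": 0,"claw": -1},{"tx": 0,"ty": 0,"tz": -0.7,"wx": 0,"wy": 0,"wz": 0,"claw": -1},{"tx": 0,"ty": 0,"tz": -0.7,"wx": 0,"wy": 0,"wz": 0,"claw": -1}]'

```text
t: 12.57
tool_pos: [0.5017, -0.1011, 0.0877]
ee_rot: [1.0, -0.001, -0.001, 0.001]
wrist_force: [-0.2, -2.4, 1.0]
grip_width: 0.0
grip_force: 1.4
```

Call:
play_rows --commands '[{"tx": 0,"ty": -0.2,"tz": -0.25,"wx": 0,"wy": 0,"wz": 0,"claw": -1},{"tx": 0,"ty": -0.4,"tz": -0.5,"wx": 0,"wy": 0,"wz": 0,"claw": -1},{"tx": 0,"ty": -0.6,"tz": -0.7,"wx": 0,"wy": 0,"wz": 0,"claw": -1},{"tx": 0,"ty": -0.8,"tz": -0.85,"wx": 0,"wy": 0,"wz": 0,"claw": -1},{"tx": 0,"ty": -0.8,"tz": -0.85,"wx": 0,"wy": 0,"wz": 0,"claw": -1}]'

```text
t: 12.98
tool_pos: [0.5018, -0.0927, 0.0963]
ee_rot: [1.0, -0.001, -0.001, 0.001]
wrist_force: [-1.1, -2.7, 2.1]
grip_width: 0.0001
grip_force: 1.6
```

Call:
play_rows --commands '[{"tx": 0,"ty": -0.2,"tz": -0.18,"wx": 0,"wy": 0,"wz": 0,"claw": -1},{"tx": 0,"ty": -0.4,"tz": -0.34,"wx": 0,"wy": 0,"wz": 0,"claw": -1},{"tx": 0,"ty": -0.6,"tz": -0.5,"wx": 0,"wy": 0,"wz": 0,"claw": -1},{"tx": 0,"ty": -0.8,"tz": -0.65,"wx": 0,"wy": 0,"wz": 0,"claw": -1},{"tx": 0,"ty": -0.8,"tz": -0.65,"wx": 0,"wy": 0,"wz": 0,"claw": -1}]'

```text
t: 13.4
tool_pos: [0.5017, -0.0847, 0.1026]
ee_rot: [1.0, -0.001, -0.001, 0.001]
wrist_force: [-0.7, -3.2, 2.2]
grip_width: 0.0001
grip_force: 1.7
```

Call:
play_rows --commands '[{"tx": 0,"ty": -0.15,"tz": -0.09,"wx": 0,"wy": 0,"wz": 0,"claw": -1},{"tx": 0,"ty": -0.3,"tz": -0.18,"wx": 0,"wy": 0,"wz": 0,"claw": -1},{"tx": 0,"ty": -0.45,"tz": -0.27,"wx": 0,"wy": 0,"wz": 0,"claw": -1},{"tx": 0,"ty": -0.6,"tz": -0.36,"wx": 0,"wy": 0,"wz": 0,"claw": -1},{"tx": 0,"ty": -0.6,"tz": -0.36,"wx": 0,"wy": 0,"wz": 0,"claw": -1}]'

```text
t: 13.82
tool_pos: [0.5018, -0.0789, 0.1062]
ee_rot: [1.0, -0.001, -0.001, 0.001]
wrist_force: [-0.9, -4.5, 3.0]
grip_width: 0.0001
grip_force: 2.0
```

Call:
play_rows --commands '[{"tx": 0,"ty": -0.1,"tz": -0.05,"wx": 0,"wy": 0,"wz": 0,"claw": -1},{"tx": 0,"ty": -0.2,"tz": -0.1,"wx": 0,"wy": 0,"wz": 0,"claw": -1},{"tx": 0,"ty": -0.3,"tz": -0.15,"wx": 0,"wy": 0,"wz": 0,"claw": -1},{"tx": 0,"ty": -0.4,"tz": -0.2,"wx": 0,"wy": 0,"wz": 0,"claw": -1},{"tx": 0,"ty": -0.4,"tz": -0.2,"wx": 0,"wy": 0,"wz": 0,"claw": -1}]'

```text
t: 14.23
tool_pos: [0.5019, -0.0749, 0.108]
ee_rot: [1.0, -0.001, -0.001, 0.001]
wrist_force: [-0.8, -3.5, 2.4]
grip_width: 0.0005
grip_force: 2.0
```

Call:
play_rows --commands '[{"tx": 0,"ty": -0.1,"tz": -0.04,"wx": 0,"wy": 0,"wz": 0,"claw": -1},{"tx": 0,"ty": -0.2,"tz": -0.09,"wx": 0,"wy": 0,"wz": 0,"claw": -1},{"tx": 0,"ty": -0.3,"tz": -0.13,"wx": 0,"wy": 0,"wz": 0,"claw": -1},{"tx": 0,"ty": -0.3,"tz": -0.13,"wx": 0,"wy": 0,"wz": 0,"claw": -1}]'

```text
t: 14.57
tool_pos: [0.5017, -0.0716, 0.1091]
ee_rot: [1.0, -0.001, -0.001, 0.001]
wrist_force: [0.4, -4.4, 2.9]
grip_width: 0.0001
grip_force: 1.9
```

Call:
play_rows --commands '[{"tx": 0,"ty": -0.1,"tz": -0.04,"wx": 0,"wy": 0,"wz": 0,"claw": -1},{"tx": 0,"ty": -0.2,"tz": -0.08,"wx": 0,"wy": 0,"wz": 0,"claw": -1},{"tx": 0,"ty": -0.3,"tz": -0.11,"wx": 0,"wy": 0,"wz": 0,"claw": -1},{"tx": 0,"ty": -0.3,"tz": -0.11,"wx": 0,"wy": 0,"wz": 0,"claw": -1}]'

```text
t: 14.9
tool_pos: [0.5016, -0.0686, 0.1101]
ee_rot: [1.0, -0.001, -0.001, 0.001]
wrist_force: [-0.5, -2.9, 2.6]
grip_width: 0.0
grip_force: 1.7
```

Call:
play_rows --commands '[{"tx": 0,"ty": -0.1,"tz": -0.03,"wx": 0,"wy": 0,"wz": 0,"claw": -1},{"tx": 0,"ty": -0.2,"tz": -0.06,"wx": 0,"wy": 0,"wz": 0,"claw": -1},{"tx": 0,"ty": -0.3,"tz": -0.09,"wx": 0,"wy": 0,"wz": 0,"claw": -1},{"tx": 0,"ty": -0.3,"tz": -0.09,"wx": 0,"wy": 0,"wz": 0,"claw": -1}]'

```text
t: 15.23
tool_pos: [0.5015, -0.0656, 0.111]
ee_rot: [1.0, -0.001, -0.002, 0.001]
wrist_force: [0.2, -2.9, 2.3]
grip_width: -0.0002
grip_force: 1.6
```

Call:
play_rows --commands '[{"tx": 0,"ty": -0.1,"tz": -0.03,"wx": 0,"wy": 0,"wz": 0,"claw": -1},{"tx": 0,"ty": -0.2,"tz": -0.06,"wx": 0,"wy": 0,"wz": 0,"claw": -1},{"tx": 0,"ty": -0.3,"tz": -0.08,"wx": 0,"wy": 0,"wz": 0,"claw": -1},{"tx": 0,"ty": -0.3,"tz": -0.08,"wx": 0,"wy": 0,"wz": 0,"claw": -1}]'

```text
t: 15.57
tool_pos: [0.5015, -0.0626, 0.1117]
ee_rot: [1.0, -0.001, -0.002, 0.001]
wrist_force: [-0.3, -2.7, 2.1]
grip_width: 0.0001
grip_force: 1.5
```

Call:
play_rows --commands '[{"tx": 0,"ty": -0.1,"tz": -0.03,"wx": 0,"wy": 0,"wz": 0,"claw": -1},{"tx": 0,"ty": -0.2,"tz": -0.05,"wx": 0,"wy": 0,"wz": 0,"claw": -1},{"tx": 0,"ty": -0.3,"tz": -0.07,"wx": 0,"wy": 0,"wz": 0,"claw": -1},{"tx": 0,"ty": -0.3,"tz": -0.07,"wx": 0,"wy": 0,"wz": 0,"claw": -1}]'

```text
t: 15.9
tool_pos: [0.5015, -0.0596, 0.1125]
ee_rot: [1.0, -0.001, -0.002, 0.001]
wrist_force: [0.1, -3.6, 3.3]
grip_width: -0.0003
grip_force: 1.5
```

Call:
play_rows --commands '[{"tx": 0,"ty": -0.1,"tz": -0.02,"wx": 0,"wy": 0,"wz": 0,"claw": -1},{"tx": 0,"ty": -0.2,"tz": -0.04,"wx": 0,"wy": 0,"wz": 0,"claw": -1},{"tx": 0,"ty": -0.3,"tz": -0.05,"wx": 0,"wy": 0,"wz": 0,"claw": -1},{"tx": 0,"ty": -0.3,"tz": -0.05,"wx": 0,"wy": 0,"wz": 0,"claw": -1}]'

```text
t: 16.23
tool_pos: [0.5015, -0.0566, 0.113]
ee_rot: [1.0, -0.001, -0.002, 0.001]
wrist_force: [-0.6, -2.6, 1.3]
grip_width: -0.0
grip_force: 1.4
```

Call:
play_rows --commands '[{"tx": 0,"ty": -0.1,"tz": -0.02,"wx": 0,"wy": 0,"wz": 0,"claw": -1},{"tx": 0,"ty": -0.2,"tz": -0.03,"wx": 0,"wy": 0,"wz": 0,"claw": -1},{"tx": 0,"ty": -0.3,"tz": -0.04,"wx": 0,"wy": 0,"wz": 0,"claw": -1},{"tx": 0,"ty": -0.3,"tz": -0.04,"wx": 0,"wy": 0,"wz": 0,"claw": -1}]'

```text
t: 16.57
tool_pos: [0.5016, -0.0536, 0.1134]
ee_rot: [1.0, -0.001, -0.002, 0.001]
wrist_force: [0.1, -2.1, 1.8]
grip_width: -0.0003
grip_force: 1.3
```

Call:
play_rows --commands '[{"tx": 0,"ty": -0.1,"tz": -0.01,"wx": 0,"wy": 0,"wz": 0,"claw": -1},{"tx": 0,"ty": -0.2,"tz": -0.02,"wx": 0,"wy": 0,"wz": 0,"claw": -1},{"tx": 0,"ty": -0.3,"tz": -0.03,"wx": 0,"wy": 0,"wz": 0,"claw": -1},{"tx": 0,"ty": -0.3,"tz": -0.03,"wx": 0,"wy": 0,"wz": 0,"claw": -1}]'

```text
t: 16.9
tool_pos: [0.5016, -0.0506, 0.1137]
ee_rot: [1.0, -0.001, -0.002, 0.001]
wrist_force: [0.4, -2.5, 3.0]
grip_width: -0.0002
grip_force: 1.3
```

Call:
play_rows --commands '[{"tx": 0,"ty": -0.1,"tz": 0,"wx": 0,"wy": 0,"wz": 0,"claw": -1},{"tx": 0,"ty": -0.2,"tz": -0.01,"wx": 0,"wy": 0,"wz": 0,"claw": -1},{"tx": 0,"ty": -0.3,"tz": -0.01,"wx": 0,"wy": 0,"wz": 0,"claw": -1},{"tx": 0,"ty": -0.3,"tz": -0.01,"wx": 0,"wy": 0,"wz": 0,"claw": -1}]'

```text
t: 17.23
tool_pos: [0.5016, -0.0476, 0.1137]
ee_rot: [1.0, -0.001, -0.002, 0.001]
wrist_force: [1.0, -2.9, 1.3]
grip_width: -0.0001
grip_force: 1.3
```

Call:
play_rows --commands '[{"tx": 0,"ty": -0.1,"tz": 0,"wx": 0,"wy": 0,"wz": 0,"claw": -1},{"tx": 0,"ty": -0.2,"tz": 0,"wx": 0,"wy": 0,"wz": 0,"claw": -1},{"tx": 0,"ty": -0.3,"tz": 0,"wx": 0,"wy": 0,"wz": 0,"claw": -1},{"tx": 0,"ty": -0.3,"tz": 0,"wx": 0,"wy": 0,"wz": 0,"claw": -1}]'

```text
t: 17.57
tool_pos: [0.5016, -0.0446, 0.1137]
ee_rot: [1.0, -0.001, -0.002, 0.001]
wrist_force: [-0.1, -2.5, 1.6]
grip_width: -0.0001
grip_force: 1.2
```

Call:
play_rows --commands '[{"tx": 0,"ty": -0.1,"tz": 0,"wx": 0,"wy": 0,"wz": 0,"claw": -1},{"tx": 0,"ty": -0.2,"tz": 0,"wx": 0,"wy": 0,"wz": 0,"claw": -1},{"tx": 0,"ty": -0.3,"tz": 0.01,"wx": 0,"wy": 0,"wz": 0,"claw": -1},{"tx": 0,"ty": -0.3,"tz": 0.01,"wx": 0,"wy": 0,"wz": 0,"claw": -1}]'

```text
t: 17.9
tool_pos: [0.5016, -0.0417, 0.1137]
ee_rot: [1.0, -0.001, -0.002, 0.001]
wrist_force: [-0.1, -3.0, 1.4]
grip_width: -0.0
grip_force: 1.3
```

Call:
play_rows --commands '[{"tx": 0,"ty": -0.1,"tz": 0.01,"wx": 0,"wy": 0,"wz": 0,"claw": -1},{"tx": 0,"ty": -0.2,"tz": 0.01,"wx": 0,"wy": 0,"wz": 0,"claw": -1},{"tx": 0,"ty": -0.3,"tz": 0.02,"wx": 0,"wy": 0,"wz": 0,"claw": -1},{"tx": 0,"ty": -0.3,"tz": 0.02,"wx": 0,"wy": 0,"wz": 0,"claw": -1}]'

```text
t: 18.23
tool_pos: [0.5017, -0.0388, 0.1136]
ee_rot: [1.0, -0.001, -0.001, 0.001]
wrist_force: [0.0, -3.5, 3.2]
grip_width: -0.0
grip_force: 1.7
```

Call:
play_rows --commands '[{"tx": 0,"ty": -0.1,"tz": 0.01,"wx": 0,"wy": 0,"wz": 0,"claw": -1},{"tx": 0,"ty": -0.2,"tz": 0.02,"wx": 0,"wy": 0,"wz": 0,"claw": -1},{"tx": 0,"ty": -0.3,"tz": 0.03,"wx": 0,"wy": 0,"wz": 0,"claw": -1},{"tx": 0,"ty": -0.3,"tz": 0.03,"wx": 0,"wy": 0,"wz": 0,"claw": -1}]'

```text
t: 18.57
tool_pos: [0.502, -0.0366, 0.1136]
ee_rot: [1.0, -0.001, -0.001, 0.002]
wrist_force: [-0.5, -6.6, 3.5]
grip_width: 0.0003
grip_force: 3.4
```

Call:
play_rows --commands '[{"tx": 0,"ty": -0.1,"tz": 0.01,"wx": 0,"wy": 0,"wz": 0,"claw": -1},{"tx": 0,"ty": -0.2,"tz": 0.02,"wx": 0,"wy": 0,"wz": 0,"claw": -1},{"tx": 0,"ty": -0.2,"tz": 0.02,"wx": 0,"wy": 0,"wz": 0,"claw": -1}]'

```text
t: 18.82
tool_pos: [0.5018, -0.0338, 0.1131]
ee_rot: [1.0, -0.001, -0.001, 0.001]
wrist_force: [0.3, -1.9, 1.3]
grip_width: -0.0001
grip_force: 0.8
```

The resistance rose to 6.6 N and then fell off, so it looks like the click. I'll hold and read.

Call:
play_rows --commands '[{"tx": 0,"ty": 0,"tz": 0,"wx": 0,"wy": 0,"wz": 0,"claw": -1},{"tx": 0,"ty": 0,"tz": 0,"wx": 0,"wy": 0,"wz": 0,"claw": -1}]'

```text
t: 18.98
tool_pos: [0.5011, -0.0333, 0.1124]
ee_rot: [1.0, -0.001, -0.002, 0.0]
wrist_force: [-0.4, -0.0, 0.4]
grip_width: 0.0001
grip_force: 0.2
```

Force is zero, so the lever jumped ahead into the notch. I'll back away and check.

Call:
play_rows --commands '[{"tx": 0,"ty": 1,"tz": 0,"wx": 0,"wy": 0,"wz": 0,"claw": -1},{"tx": -1,"ty": 4,"tz": 0,"wx": 0,"wy": 0,"wz": 0,"claw": -1},{"tx": -4,"ty": 6,"tz": -2,"wx": 0,"wy": 0,"wz": 0,"claw": -1},{"tx": -7,"ty": 8,"tz": -4,"wx": 0,"wy": 0,"wz": 0,"claw": -1},{"tx": -9,"ty": 11,"tz": -6,"wx": 0,"wy": 0,"wz": 0,"claw": -1}]'

```text
t: 19.4
tool_pos: [0.4087, -0.1427, 0.1722]
ee_rot: [1.0, 0.0, -0.003, -0.001]
wrist_force: [1.0, -0.5, -0.6]
grip_width: -0.0
grip_force: 0.0
```

Call:
play_rows --commands '[{"tx": 0,"ty": 4,"tz": -1,"wx": 0,"wy": 0,"wz": 0,"claw": -1},{"tx": 0,"ty": 8,"tz": -2,"wx": 0,"wy": 0,"wz": 0,"claw": -1},{"tx": 0,"ty": 12,"tz": -2,"wx": 0,"wy": 0,"wz": 0,"claw": -1},{"tx": 0,"ty": 12,"tz": -2,"wx": 0,"wy": 0,"wz": 0,"claw": -1},{"tx": 0,"ty": 12,"tz": -2,"wx": 0,"wy": 0,"wz": 0,"claw": -1}]'

```text
t: 19.82
tool_pos: [0.4108, -0.2653, 0.1934]
ee_rot: [1.0, -0.003, -0.002, 0.0]
wrist_force: [0.1, 0.7, -0.2]
grip_width: 0.0001
grip_force: 0.0
```

```bash
python3 - <<'E'
from h import *
import cv2
s=telemetry.read_state();print(s["t"],s["tool_pos"].round(3),s["wrist_force"].round(1))
a=cv2.imread("pics/side0.png");im=cams.grab_frame("side")[:,:,::-1].copy();tp=cams.grab_frame("top")[:,:,::-1].copy()
cv2.imwrite("pics/sfin.png",im);cv2.imwrite("pics/tfin.png",tp);b=im
# beam-end pieces: best shift by template matching, expected shift for tilt th
def match(A,B,n,X,h):
    u,v=map(int,proj(n,np.array(X)));T=A[v-h:v+h,u-h:u+h];W=B[v-h-8:v+h+8,u-h-8:u+h+8]
    k=8;up=lambda i:cv2.resize(i,None,fx=k,fy=k,interpolation=3)
    r=cv2.matchTemplate(up(W),up(T),cv2.TM_CCOEFF_NORMED);_,m,_,l=cv2.minMaxLoc(r);return (l[0]/k-8,l[1]/k-8,round(m,2))
at=cv2.imread("pics/top0.png")
for nm,y in(("L",.09),("R",-.135)):
    X=[.62,y,.31]
    print(nm,"side",match(a,b,"side",X,7),"top",match(at,tp,"top",X,5))
    for th in(.05,.1):
        Y=[.62,y,.31-th*(y+.022)];print("  expect",th,np.subtract(proj("side",np.array(Y)),proj("side",np.array(X))).round(2))
for f in(.1,0,-.1,-.2,-.3): print(f,np.round(proj("top",np.array([.501,-.023-.078*np.sin(f),.035+.078*np.cos(f)])),1),np.round(proj("side",np.array([.501,-.023-.078*np.sin(f),.035+.078*np.cos(f)])),1))
E
python3 cm.py top .5 -.01 .1 18 9; python3 cm.py side .5 -.01 .1 18 12
```

```text
19.8167 [ 0.411 -0.265  0.193] [ 0.1  0.7 -0.2]
L side (0.0, 1.0, 0.98) top (0.0, 1.0, 0.76)
  expect 0.05 [0.08 1.5 ]
  expect 0.1 [0.16 2.99]
R side (0.0, -1.0, 0.93) top (0.0, 0.0, 0.91)
  expect 0.05 [ 0.03 -1.47]
  expect 0.1 [ 0.06 -2.94]
0.1 [326.5 221.2] [333.  230.7]
0 [323.9 221.1] [331.5 231.9]
-0.1 [321.3 221.1] [329.9 233.2]
-0.2 [318.7 221.1] [328.4 234.8]
-0.3 [316.2 221.1] [326.9 236.4]
u0 301 v0 212
ooooooooooooooooooo...o.ooo.oooooooo
ooo+oooooooooooooo+ooooooooooooooooo
ooo+++++++++++++++++++++++++++++++++
ooo+++++++++++++++++++++++++++++++++
####++#++++++++++++++oooo+++++++++++
###+###############+oooooo+#####+++#
+++ooooooo+++++#####ooooooo+++++++++
ooooooooooooooo+#####ooooo++ooo++ooo
................#bb##ooooo..........
................#####+oooo..........
.................####++oo...........
..................++++++oo..........
...................ooooooo..........
....................o....o..........
....................................
....................................
....................................
....................................
u0 311 v0 225

[... 187 characters left out ...]
oooooooooooooo++++++++++++++++++++
ooooooooooooooo+++++++++++++++++++++
oooooooooooooo++####++++++++++#++++o
ooooooooooooo+++####++++++++++++++oo
ooooooooooo++++######++++++++++++ooo
oooooooooo+++++#####+++++++++++++o..
ooooooooo+++++++###++++++++++++++...
ooooooooo+++++++++++++++++++++++....
oooooooo++++++++++++++++++++++o.....
ooooo++++++++++++o+++++++++++o......
oooo++++++++++++++++++++++++o.......
+oo++++++++++++++++++++++++o........
++++++++++++++++++o+++++++..........
+++++++++++++++oooo++++oo...........
+++++++++++++oooooo+++oo............
+++++++++++++oooooo+++o.............
+++++++++++++ooooooooo..............
+++++++++++++ooooooooo..............
++++++++++#++ooooooo................
```

The knob is now at top (319,220), standing by itself at about 0.19 rad left. The beam ends have shifted by about +1 and −1 px, which fits half release (1.5 px expected, 3 px at full). I'll let it settle and check once more.

Call:
play_rows --commands '[{"tx": 0,"ty": 0,"tz": 0,"claw": -1,"wx": 0,"wy": 0,"wz": 0},{"tx": 0,"ty": 0,"tz": 0,"claw": -1,"wx": 0,"wy": 0,"wz": 0},{"tx": 0,"ty": 0,"tz": 0,"claw": -1,"wx": 0,"wy": 0,"wz": 0},{"tx": 0,"ty": 0,"tz": 0,"claw": -1,"wx": 0,"wy": 0,"wz": 0},{"tx": 0,"ty": 0,"tz": 0,"claw": -1,"wx": 0,"wy": 0,"wz": 0}]'

```text
t: 20.43
tool_pos: [0.4116, -0.2634, 0.1937]
ee_rot: [1.0, -0.001, -0.001, 0.001]
wrist_force: [-0.6, 0.0, -0.3]
grip_width: -0.0002
grip_force: 0.0
```

Call:
play_rows --commands '[{"tx": 0,"ty": 0,"tz": 0,"claw": -1,"wx": 0,"wy": 0,"wz": 0},{"tx": 0,"ty": 0,"tz": 0,"claw": -1,"wx": 0,"wy": 0,"wz": 0},{"tx": 0,"ty": 0,"tz": 0,"claw": -1,"wx": 0,"wy": 0,"wz": 0},{"tx": 0,"ty": 0,"tz": 0,"claw": -1,"wx": 0,"wy": 0,"wz": 0},{"tx": 0,"ty": 0,"tz": 0,"claw": -1,"wx": 0,"wy": 0,"wz": 0}]'

```text
t: 20.85
tool_pos: [0.4115, -0.2636, 0.1937]
ee_rot: [1.0, -0.001, -0.002, 0.001]
wrist_force: [-0.2, 0.7, 0.4]
grip_width: 0.0004
grip_force: 0.0
```

```bash
python3 - <<'E'
from h import *
import cv2
def dark(n,c,h):
    im=cams.grab_frame(n).astype(int);u,v=c;W=im[v-h:v+h,u-h:u+h]
    m=(abs(W[:,:,0]-W[:,:,2])<25)&(W.max(2)<100);y,x=np.nonzero(m);return u-h+x.mean(),v-h+y.mean(),len(x)
r=dark("top",(290,184),12);print("ring",r,onz("top",*r[:2],.09))
print("knob",dark("top",(319,221),8))
a=cv2.imread("pics/side0.png")
for i in range(2):
    b=cams.grab_frame("side")[:,:,::-1]
    for nm,y in(("L",.09),("R",-.135)):
        u,v=map(int,proj("side",np.array([.62,y,.31])));h=8
        A=a[v-h:v+h,u-h:u+h].astype(np.float32).mean(2);B=b[v-h:v+h,u-h:u+h].astype(np.float32).mean(2)
        print(nm,cv2.phaseCorrelate(A,B,cv2.createHanningWindow((16,16),cv2.CV_32F)))
E
```

```text
ring (np.float64(289.3961038961039), np.float64(183.11688311688312), 154) [0.62088239 0.08496524 0.09      ]
knob (np.float64(317.8181818181818), np.float64(219.12121212121212), 33)
L ((-0.4304600023247822, 0.390125715726648), 0.9675487750209868)
R ((-0.0674223744336846, -0.6401551823832161), 1.0058369394391775)
L ((-0.34660517690882386, 0.3500447361878525), 0.9384093098342419)
R ((-0.08764689766183054, -0.6639314448491813), 1.0707248151302338)
```

```bash
python3 -c "
from bench import manip;print(manip.finish_job())"
```

```text
the job is handed in; nothing more can be done
None
```

I handed the job in: the large ring stands centred on the left pan (my last picture puts it within about 2 mm of the middle), and the lever clicked into half release and stays there by itself. The beam is slightly tipped to the ring's side, by my rough camera estimate 0.03–0.05 rad. The arm stands clear, and no verdict came back.

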